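# Slide the dye-bottle carrier into its bench dock and lock it

### The arm

A 6-joint arm with a two-finger parallel gripper is mounted at the origin on the work surface; the furniture and walls round the work are solid. World frame = base frame: x ahead of the robot, y to its left, z up, the work surface at z = 0. Lengths are in m, angles in rad, forces in N, time in s.
With the tool pointing down it reaches from about 0.3 to 0.875 m from the base axis. Payload 6.4 kg.
Tool frame: the origin (TCP) lies at the very end of the fingers, on their centre line; the grasp point (between the pads) lies 19 mm behind it; z points along the fingers, y is the direction in which the jaws open and shut (so a half turn about z gives the same grasp; the last joint's range is limited). The gripper opens to 85 mm and grips with 20 to 120 N. Pads are 22 mm wide; open, the fingers measure 114 mm over their backs; the gripper's body (76 mm by 85 mm) begins 54 mm behind the grasp point. The pads swing forward as they close: fully open they stand 13 mm farther back than shut.
Start: joints at [-1.423, 0.181, 1.607, -0, 1.354, -0.206], TCP at [0.199, -0.539, 0.231] pointing down, gripper open.
Joint ranges: [-2.99, 2.99], [-0.89, 2.07], [0.3, 2.58], [-1.14, 4.28], [0, 2.63], [-3.12, 3.12]. Speed limits (rad/s): [2.57, 2.57, 3.01, 3.14, 3.14, 3.14].

### API

Orientations are given as a rotation vector (axis times angle).
In Python, from plant import read_state, snapshot, sign_off, search_frame, outline_of, spot_point gives the robot as it stands. The module is installed in compiled form; this text tells all that it offers.
- The arm moves only by the tool jog_arm, never from a script. Its argument "series" is a list of rows, each an object of numbers: "tx", "ty", "tz": the shift along the tool's x, y, z as a fraction of full scale; "rx", "ry", "rz": the turn, a rotation vector about the tool's x, y, z as a fraction of full scale; "jaw": the closure, from 0 (fully open) to 1 (shut). In form: [{"tx": .., "ty": .., "tz": .., "rx": .., "ry": .., "rz": .., "jaw": ..}, ...]. A call has 1 to 8 rows; each row shifts and turns the pose as measured when the row begins, along the tool's axes as they then stand; what a row does not reach is not made up. Full scale, the value 1, is 0.025 m for a shift and 4 degrees for a turn. A row lasts 1/10 s, in which the tool goes at most 50 mm and 8.59 degrees, less where a joint would pass 70% of its speed; a pose out of reach is approached as far as the arm can. A call with a number of a shift or a turn outside -1 to 1 is refused whole. A call with a gripper value outside its range is refused whole. The fingers move at their own pace and stop on an object; "grip_force" is the grip in N (left out, the last holds). Time passes only in rows, so rows that do not move let the fingers close. It gives the time, the measured TCP pose, the force and the opening at its end, in the units of the state.
- read_state(): the state, without advancing time (a new reading comes with each control period).
- snapshot(name): name is "scene" or "top"; returns a dict with "color" (480x640x3 uint8, red, green, blue), "depth" (480x640 float32, m along the optical axis (not along the pixel's ray), 0 where there is no reading), "vfov" (degrees; the focal length in pixels is half the picture's height over the tangent of half this angle, whatever the lens; pixels are square), "cx", "cy" (the principal point, pixels), "k1" (the pictures are not rectified: a ray, as slopes to the right and down, at radius r is drawn at 1 + k1 r^2 times it, then the intrinsics apply), "world_from_camera" (4x4, takes a point from camera to world coordinates). Camera axes: x right, y down, z forward; pixel columns grow to the right and rows downward; lengths in m; the calibration is good to about 2 mm. A picture is of the moment at which its call begins.
- sign_off(): hands the job in, once; it reports no verdict.
Trained networks look in the newest picture that a camera, given by its name, has taken for a name from the list of things; names that differ only in an ending like _2 or _b are one class to them, and where a whole thing is asked for, a point or a joint stands for the part that bears it (a point fixed in the world has none). Each returns a list of dicts, best first, with "conf" (0 to 1); they miss things now and then, are a little off and sometimes report something else, mostly with a low value. They report only what shows in the picture. A call takes as long as a camera call.
- search_frame(camera, label): "rect" ([left, top, right, bottom] in pixels, round what is visible of it).
- outline_of(camera, label): "region" (480x640 bool, what is visible of it) and "rect" ([left, top, right, bottom] in pixels, round what is visible of it).
- spot_point(camera, label): "xy" ([column, row] in pixels: a listed point, or the origin of a listed thing).
The state is a dict: "t": time; "qpos": joint angles; "joint_vel": joint speeds; "joint_torque": joint torques, N m; "position": TCP position; "eef_rot": TCP orientation; "ft_force": force on the tool from outside, world axes, zero at the start; "torque": the same for the moment, N m; "grip_width": finger opening in m.
Only numpy, scipy, OpenCV 4.12 (cv2) and the standard library are available. Lean on these libraries where they do the work, as an engineer would, in place of code of your own. Each camera call takes 0.05 s, during which the arm holds its last target.

### The job

Park the wooden carrier of dye bottles in its dock at the far end of the bench, so that mallet work cannot shake it off: swing the dock's turn-button fully open, push the carrier low on its near wall so that it slides without tipping, in between the cleats until it stands fully home against the back stop, then swing the button shut behind it. Everything is pushed with the fingertips and nothing is picked up: do not lift the carrier or touch its carrying handle, and leave the other things on the bench where they are.

Things in the scene. Friction and masses are not known exactly. Their poses are not given: they have to be found in the camera images.
- bottle_carrier: dark wooden tote with three capped amber bottles in a row. 80 mm along its x, 130 mm along y; walls 50 mm high; over its +x half a 26 mm wide upright at each y end (middle at x = +12 mm) rises to 175 mm, caps reach 107 mm. 0.7 to 0.9 kg on rubber feet (friction 0.72 to 0.98), top-heavy and heavy towards +x: pushed on its wall it slides, on the bottles or uprights it tips. Origin: centre of its underside, z up
- carrier_handle: the carrier's carrying handle: pale round wooden bar over the bottles, 18 mm diameter, 112 mm long along y. Origin at its middle, at carrier x = +12 mm, 160 mm above the carrier's underside. Not to be touched
- dock: wooden dock fixed to the bench: two cleats along its x (x = -54 to +52 mm), 146 mm apart inside, 18 mm thick, 30 mm high; back stop at the +x end, its face at x = +40 mm, 34 mm high; open at -x. Origin: on the bench, where the centre of the carrier's underside is when fully home; the parked carrier's x and y axes point the same way as the dock's
- dock_mouth (a point): middle of the dock's mouth, on the bench, at dock x = -100 mm: here the two flared lead-in blocks (30 mm high) at the ends of the cleats have widened the way in to about 172 mm. The carrier's centre starts 75 to 90 mm outside this point and up to 25 mm to the dock's -y side of the centre line, its x within 0.15 rad of the dock's
- turn_button (a joint): angle of the flat steel turn-button on the dock's +y cleat, rad: 0 = shut, pointing along the dock's -y across the mouth just behind the parked carrier; 1.57 = pointing along the dock's -x; 2.6 = as far open as it goes. Stays where it is left (moves at about 1 N at the knob). Starts 0 to 0.4 and blocks the way; it can shut only when the carrier is within 4 mm of home
- button_pivot (a point): the turn-button's upright pivot, at dock x = -52, y = +82 mm, on top of the bar. The bar is 16 mm wide, reaches 46 mm from the pivot and lies 31 to 38 mm above the bench
- button_knob (a point): middle of the brass knob that stands on the turn-button's free end, 38 mm from the pivot; 14 mm diameter, 37 to 60 mm above the bench; this point is 50 mm above the bench
- rivet_tin: bystander: round closed green tin beside the dock, 65 mm across, 30 mm high; leave it alone
- buckle_1: bystander: pale metal buckle, 41 x 34 x 11 mm; leave it alone

How it is judged:
On the way, in this order (a step that is already met when the one before it is completed fails the run):
1. the turn-button is swung open (1.4 rad or more) (value of joint turn_button above 1.4 rad), for 0.2 s.
2. the carrier stands fully home in the dock (x of bottle_carrier in the frame of dock between -0.006 and 0.006 m and y of bottle_carrier in the frame of dock between -0.01 and 0.01 m and height (world z) of bottle_carrier below 0.006 m and angle between the x axis of bottle_carrier and the x axis of dock, either way round below 0.1 rad), for 0.2 s.
3. the turn-button is shut behind it (value of joint turn_button below 0.15 rad), for 0.2 s.
At the end, for the whole second after the job is handed in: The carrier stands upright and at rest in the dock, within 6 mm of fully home along the dock, 10 mm across it and 0.10 rad of straight, and the turn-button is within 0.15 rad of shut (all of step 2 and value of joint turn_button below 0.15 rad and linear speed of bottle_carrier below 0.01 m/s and angle between bottle_carrier's own z axis and vertical below 0.05 rad); the robot touches nothing.
It fails at once if the carrier tips (more than 0.12 rad) (angle between bottle_carrier's own z axis and vertical above 0.12 rad).
It fails at once if the carrier is lifted off the bench (height (world z) of bottle_carrier above 0.012 m).
It fails at once if the robot touches the carrying handle (contact force between any of the fingers, the arm and carrier_handle above 0.5 N).
It fails at once if a bystander (rivet tin, buckle) is pushed aside by more than 25 mm (distance of any of rivet_tin, buckle_1 from where it was at the start of the episode above 0.025 m).
It also fails if it takes over 72 s, if anything falls off the work surface, if the arm or the gripper's body presses on something with over 40 N, if the wrist force passes 120 N, or if a joint passes its speed limit or range.

## Working session

There is one attempt and no reset: what is moved stays moved. The work goes in short steps, Python scripts to look and compute and a tool call to move; the robot and the scene stay as the last step left them, time stands still between calls to the robot, and variables do not carry over. Pictures are saved under pics/ and viewed, and the job is handed in when it is done.

Besides the shell and the picture viewer there is one more tool, called after "Call:" as name(argument=value, ...) on one line, values as JSON. jog_arm: Moves the arm, as the interface text tells. Its arguments: {"type":"object","properties":{"series":{"type":"array","items":{"type":"object","properties":{"tx":{"type":"number","minimum":-1,"maximum":1},"ty":{"type":"number","minimum":-1,"maximum":1},"tz":{"type":"number","minimum":-1,"maximum":1},"rx":{"type":"number","minimum":-1,"maximum":1},"ry":{"type":"number","minimum":-1,"maximum":1},"rz":{"type":"number","minimum":-1,"maximum":1},"jaw":{"type":"number"}}}},"grip_force":{"type":"number"}},"required":["series"]}

```bash
mkdir -p pics
cat > h.py <<'E'
import numpy as np, cv2
from plant import *
def ray(s,u,v):
    f=240/np.tan(np.radians(s['vfov'])/2)
    x=(u-s['cx'])/f; y=(v-s['cy'])/f
    rd=np.hypot(x,y); r=rd
    for _ in range(20): r=rd/(1+s['k1']*r*r)
    k=r/rd if rd>0 else 1
    return np.array([x*k,y*k,1.])
def at_z(s,uv,z):
    T=np.array(s['world_from_camera']); d=T[:3,:3]@ray(s,*uv); o=T[:3,3]
    return o+d*(z-o[2])/d[2]
def at_d(s,uv):
    T=np.array(s['world_from_camera']); u,v=map(int,np.round(uv))
    return T[:3,3]+T[:3,:3]@(ray(s,*uv)*s['depth'][v,u])
def cloud(s):
    f=240/np.tan(np.radians(s['vfov'])/2)
    v,u=np.mgrid[:480,:640]
    x=(u-s['cx'])/f;y=(v-s['cy'])/f;rd=np.hypot(x,y);r=rd.copy()
    for _ in range(20): r=rd/(1+s['k1']*r*r)
    k=np.where(rd>0,r/np.maximum(rd,1e-9),1)
    p=np.stack([x*k,y*k,np.ones_like(x)],-1)*s['depth'][...,None]
    T=np.array(s['world_from_camera']); return p@T[:3,:3].T+T[:3,3]
def proj(s,P):
    f=240/np.tan(np.radians(s['vfov'])/2)
    T=np.linalg.inv(np.array(s['world_from_camera'])); c=T[:3,:3]@np.asarray(P)+T[:3,3]
    x,y=c[0]/c[2],c[1]/c[2];k=1+s['k1']*(x*x+y*y)
    return np.array([s['cx']+f*x*k,s['cy']+f*y*k])
def save(s,n): cv2.imwrite('pics/'+n+'.png',s['color'][...,::-1])
E
python3 - <<'E'
from h import *
np.set_printoptions(precision=4,suppress=True)
st=read_state(); print(st['t'],st['position'],st['eef_rot'],st['ft_force'],st['grip_width'])
for c in ['scene','top']:
    s=snapshot(c); save(s,c+'0'); print(c,s['vfov'],s['cx'],s['cy'],s['k1'],np.array(s['world_from_camera']))
    for l in ['bottle_carrier','carrier_handle','dock','dock_mouth','button_pivot','button_knob','rivet_tin','buckle_1']:
        r=spot_point(c,l)
        for d in r[:2]:
            z={'carrier_handle':.16,'button_pivot':.038,'button_knob':.05}.get(l,0)
            print(l,d['conf'],np.round(d['xy'],1),'z-plane',at_z(s,d['xy'],z),'depth',at_d(s,d['xy']))
E
```

```text
0.0 [ 0.1992 -0.5388  0.2304] [-3.0909 -0.5526 -0.0001] [-0.5663 -1.1141 -0.8318] 0.08541158796192333
scene 54.66580092118913 321.13607480410127 236.35671397264937 0.009209892556857268 [[-0.81   -0.2829  0.5136  0.0918]
 [-0.5863  0.3776 -0.7167  0.7175]
 [ 0.0088 -0.8817 -0.4717  0.5372]
 [ 0.      0.      0.      1.    ]]
bottle_carrier 0.87 [336.  310.8] z-plane [0.4796 0.1258 0.    ] depth [0.444  0.1801 0.0493]
carrier_handle 0.92 [335.4 233.1] z-plane [0.4896 0.1198 0.16  ] depth [0.4859 0.1254 0.1635]
dock 0.86 [269.8 278.5] z-plane [0.6531 0.1172 0.    ] depth [ 0.6549  0.1153 -0.0017]
button_pivot 0.5 [253.9 288.1] z-plane [0.6156 0.2021 0.038 ] depth [0.617  0.2008 0.0367]
button_knob 0.8 [271.  274.6] z-plane [0.608  0.1615 0.05  ] depth [0.6026 0.1674 0.0551]
rivet_tin 0.6 [306.8 247.7] z-plane [ 0.6705 -0.0328  0.    ] depth [0.6415 0.0048 0.0269]
buckle_1 0.73 [355.9 369. ] z-plane [0.3685 0.2323 0.    ] depth [0.3658 0.237  0.0051]
top 56.890293836316076 316.41325646936065 238.77922238143515 -0.05083591368317832 [[ 0.0013 -0.9906  0.1369  0.4066]
 [-0.9999 -0.0033 -0.0144  0.1224]
 [ 0.0147 -0.1368 -0.9905  0.956 ]
 [ 0.      0.      0.      1.    ]]
bottle_carrier 0.84 [316.7 265.3] z-plane [0.4809 0.1079 0.    ] depth [0.4778 0.1085 0.04  ]
carrier_handle 0.71 [295.3 203.8] z-plane [0.5812 0.1497 0.16  ] depth [0.604  0.1532 0.0563]
dock_mouth 0.29 [377.4 183. ] z-plane [ 0.6645 -0.027   0.    ] depth [ 0.633  -0.0088  0.1169]
button_pivot 0.67 [272.1 198.2] z-plane [0.6199 0.2031 0.038 ] depth [ 0.6291  0.2066 -0.0015]
button_knob 0.61 [296.  204.5] z-plane [0.6039 0.152  0.05  ] depth [0.6064 0.1524 0.0384]
rivet_tin 0.78 [375.9 182.7] z-plane [ 0.6652 -0.0237  0.    ] depth [ 0.6337 -0.0059  0.1165]
buckle_1 0.71 [257.4 320.3] z-plane [0.3633 0.2338 0.    ] depth [ 0.3633  0.2338 -0.    ]
```

View pics/scene0.png

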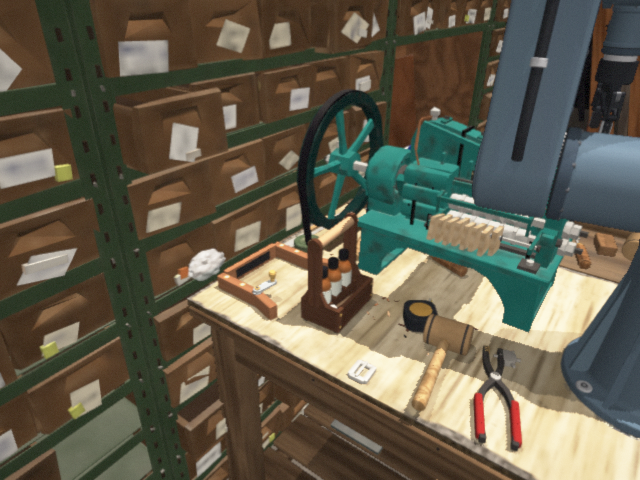

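View pics/top0.png

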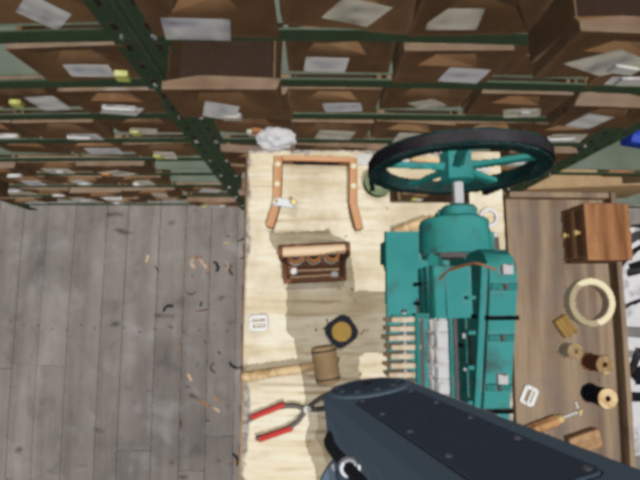

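The scene view shows the carrier at about (336,290), with the dock behind it at (265,280), the tin half hidden at (305,243) and the buckle at (362,372). In the top view the dock spans cols 268–362, rows 152–230. The knob is near (294,203) and the carrier near (314,262). The green machine stands between the arm and the work. Next I'll fit the geometry from the depth data.

```bash
cat > m.py <<'E'
from h import *
np.set_printoptions(precision=4,suppress=True)
s=snapshot('top'); P=cloud(s); s2=snapshot('scene'); Q=cloud(s2)
cv2.imwrite('pics/topz.png',cv2.resize(s['color'][140:290,230:400,::-1],None,fx=4.5,fy=4,interpolation=cv2.INTER_CUBIC))
cv2.imwrite('pics/scz.png',cv2.resize(s2['color'][200:400,170:400,::-1],None,fx=3,fy=3,interpolation=cv2.INTER_CUBIC))
# machine height map
A=np.concatenate([P[s['depth']>0],Q[s2['depth']>0]])
for x0 in np.arange(.1,.9,.05):
    print('%.2f'%x0,[ '%.2f'%(A[m][:,2].max() if (m:=(A[:,0]>=x0)&(A[:,0]<x0+.05)&(A[:,1]>=y0)&(A[:,1]<y0+.05)).sum()>3 else -1) for y0 in np.arange(-.45,.35,.05)])
for n,c,C in(('top',s,P),('scene',s2,Q)):
    m=(C[...,0]>.54)&(C[...,0]<.77)&(C[...,1]>.02)&(C[...,1]<.25)&(C[...,2]>.025)&(C[...,2]<.037)&(c['depth']>0)
    q=C[m]; print(n,len(q),q.min(0),q.max(0)); np.save(n+'_d.npy',q)
    # render BEV
    im=np.zeros((600,600,3),np.uint8)
    M=(c['depth']>0)
    for p,col in zip(C[M],c['color'][M]):
        u=int((p[1]-.25)/-.3*600);v=int((.78-p[0])/.3*600)
        if 0<=u<600 and 0<=v<600 and p[2]<.07: cv2.circle(im,(u,v),2,[int(x) for x in col[::-1]],-1)
    cv2.imwrite('pics/bev_%s.png'%n,im)
E
python3 m.py
```

```text
0.10 ['0.03', '0.03', '0.03', '0.00', '0.00', '0.00', '0.19', '0.19', '0.01', '0.37', '0.37', '0.01', '0.02', '0.02', '0.00', '-1.00']
0.15 ['0.03', '0.03', '0.02', '0.00', '0.12', '0.17', '0.19', '0.20', '0.53', '0.53', '0.53', '0.02', '0.02', '0.02', '0.02', '-1.00']
0.20 ['0.01', '0.01', '0.02', '-1.00', '-1.00', '0.27', '0.27', '0.20', '0.20', '0.00', '0.55', '0.42', '0.03', '0.04', '0.04', '-1.00']
0.25 ['0.05', '0.01', '0.01', '-1.00', '-1.00', '0.30', '0.28', '0.69', '0.68', '0.66', '0.60', '0.36', '0.04', '0.04', '0.04', '-1.00']
0.30 ['0.05', '0.01', '0.00', '-1.00', '-1.00', '0.30', '0.30', '0.69', '0.68', '0.03', '0.05', '0.05', '0.01', '0.01', '0.01', '-1.00']
0.35 ['0.03', '0.01', '0.00', '-1.00', '-1.00', '0.31', '0.31', '0.24', '0.20', '0.03', '0.03', '0.01', '0.00', '0.01', '0.01', '-1.00']
0.40 ['0.03', '0.01', '0.00', '-1.00', '-1.00', '0.33', '0.32', '0.27', '0.12', '0.05', '0.05', '0.05', '0.06', '0.01', '0.01', '-1.00']
0.45 ['0.09', '0.01', '0.01', '-1.00', '-1.00', '0.33', '0.33', '0.29', '0.12', '0.05', '0.18', '0.17', '0.18', '0.01', '0.00', '-1.00']
0.50 ['0
[... 492 characters left out ...]
, '0.03', '0.39', '0.39', '0.39', '0.39']
0.70 ['0.26', '0.26', '0.51', '0.51', '0.53', '0.53', '0.34', '0.50', '0.51', '0.04', '0.06', '0.04', '0.52', '0.52', '0.52', '0.52']
0.75 ['0.51', '0.40', '0.40', '0.50', '0.50', '0.51', '0.51', '0.51', '0.52', '0.52', '0.52', '0.52', '0.52', '0.50', '0.50', '0.52']
0.80 ['0.22', '0.23', '0.51', '0.22', '0.22', '0.37', '0.10', '0.10', '0.32', '0.22', '0.22', '0.36', '0.42', '-0.03', '-0.04', '-1.00']
0.85 ['-1.00', '-1.00', '0.51', '0.36', '0.36', '0.37', '0.36', '-1.00', '-1.00', '-1.00', '0.36', '-1.00', '0.37', '0.34', '-1.00', '-0.25']
top 1772 [0.5554 0.02   0.025 ] [0.7663 0.25   0.037 ]
scene 1517 [0.5553 0.0202 0.025 ] [0.7651 0.2497 0.037 ]
```

View pics/topz.png

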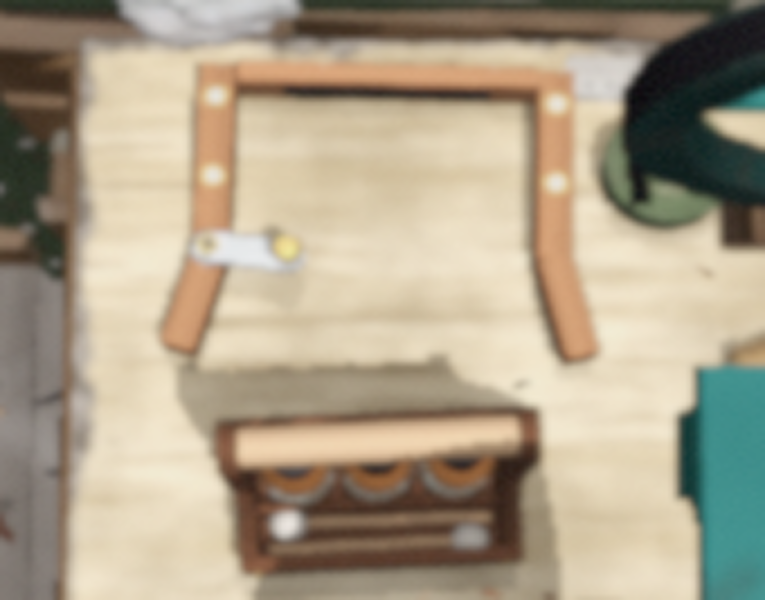

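View pics/bev_top.png

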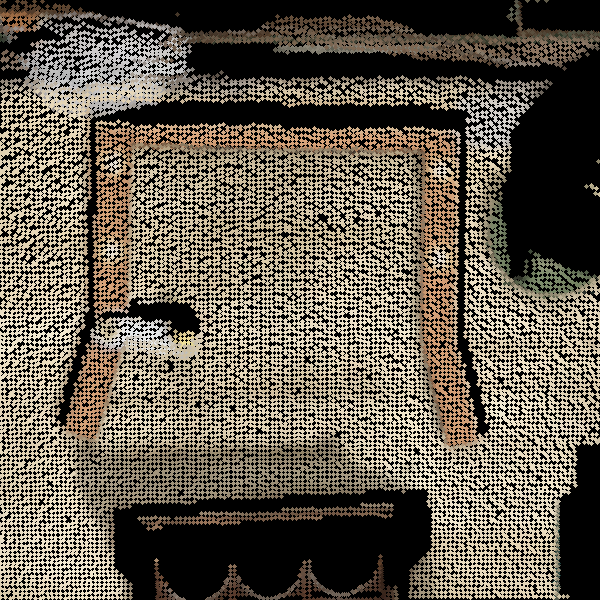

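View pics/bev_scene.png

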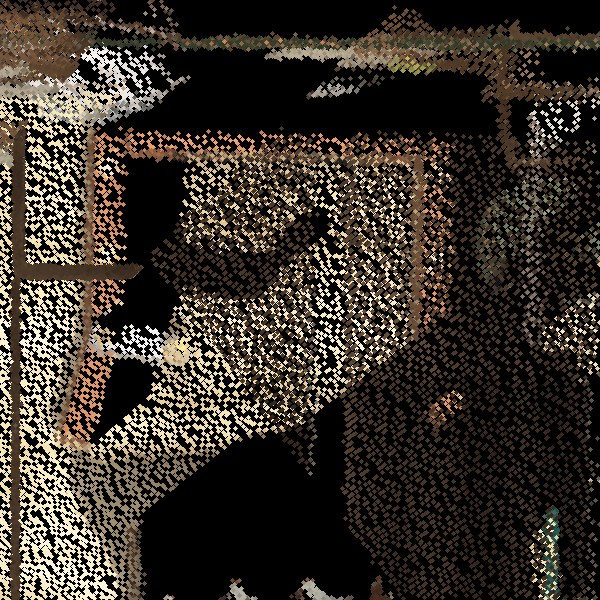

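View pics/scz.png

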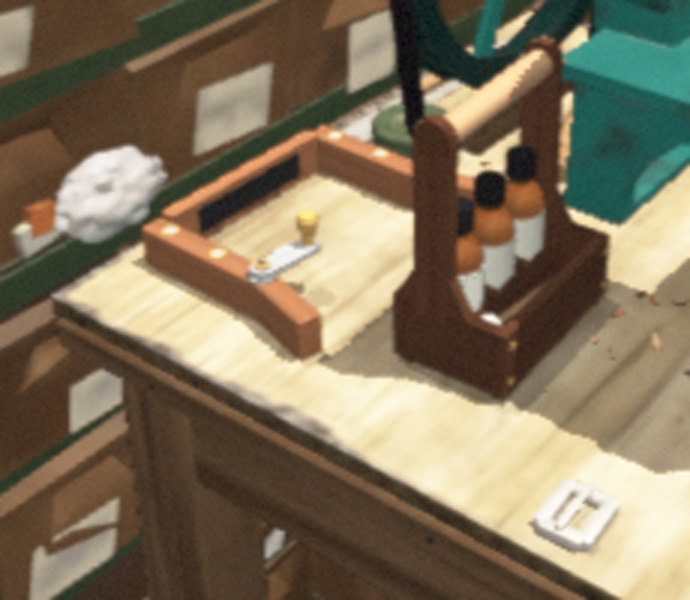

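```bash
cat > fit.py <<'E'
from h import *
from scipy.optimize import least_squares, minimize
np.set_printoptions(precision=4,suppress=True)
def edges(s,C,x,y,a,out):
    pass
def fitdock():
    res=[]
    for n in ['top','scene']:
        s=snapshot(n);C=cloud(s);r=outline_of(n,'dock')
        m=(C[...,2]>.027)&(C[...,2]<.037)&(C[...,0]>.55)&(C[...,0]<.74)&(C[...,1]>0.02)&(C[...,1]<.23)&(s['depth']>0)
        c=s['color'].astype(int); m&=(c[...,0]>c[...,2]+40)
        q=C[m][:,:2]
        # model: top surfaces of cleats and backstop; maximise overlap area: distance to model region, small set
        def cost(p):
            ca,sa=np.cos(p[2]),np.sin(p[2]);d=q-p[:2];x=d[:,0]*ca+d[:,1]*sa;y=-d[:,0]*sa+d[:,1]*ca
            w=x>-.05
            def box(x,y,cx,cy,hx,hy): return np.hypot(np.maximum(abs(x-cx)-hx,0),np.maximum(abs(y-cy)-hy,0))
            e=np.minimum(np.minimum(box(x,y,0,.082,.054,.009),box(x,y,0,-.082,.054,.009)),box(x,y,.048,0,.008,.09))
            e=np.where(w,e,0)
            return np.minimum(e,.01).mean()+0.3*(~w).mean()*0
        best=min((minimize(cost,[.666+dx,.1115+dy,a],method='Nelder-Mead',options=dict(xatol=1e-5,fatol=1e-9,maxiter=2000)) for dx in(-.004,0,.004) for dy in(-.004,0,.004) for a in(-.03,0.01)),key=lambda r:r.fun)
        print(n,len(q),best.x,best.fun*1000)
        res.append(best.x)
    return res
def carrier():
    for n in ['top','scene']:
        s=snapshot(n);r=outline_of(n,'bottle_carrier')
        if not r: print('none');continue
        R=r[0]['region'];C=cloud(s);m=R&(s['depth']>0)&(C[...,2]>.042)&(C[...,2]<.054)
        q=C[m]; print(n,r[0]['conf'],len(q),q.min(0),q.max(0))
        rr=cv2.minAreaRect((q[:,:2]*1000).astype(np.float32));print(rr)
        m2=R&(s['depth']>0)&(C[...,2]>.005)&(C[...,2]<.045);np.savez('car_%s'%n,rim=q,low=C[m2],all=C[R&(s['depth']>0)])
if __name__=='__main__':
    fitdock(); carrier()
    for n in ['top','scene']:
        s=snapshot(n);r=outline_of(n,'button_knob');C=cloud(s)
        for d in r[:1]:
            q=C[d['region']&(s['depth']>0)];print('knob/btn',n,d['conf'],len(q),q.mean(0),q.min(0),q.max(0))
            t=q[q[:,2]>.052]; print(' high',len(t),np.median(t,0) if len(t) else '')
            b=q[(q[:,2]<.041)&(q[:,2]>.03)]; print(' bar',len(b),b.mean(0) if len(b) else '')
        C_=C.reshape(-1,3);m=(C_[:,0]>.57)&(C_[:,0]<.64)&(C_[:,1]>.12)&(C_[:,1]<.2)&(C_[:,2]>.05)&(C_[:,2]<.064);print(' kn',m.sum(),C_[m].mean(0))
E
python3 fit.py
```

```text
top 1449 [ 0.6629  0.1121 -0.0127] 0.00024775302843694943
scene 902 [ 0.6595  0.1158 -0.0135] 0.025800863739193793
top 0.84 565 [0.4427 0.0488 0.042 ] [0.5277 0.178  0.0539]
((484.61419677734375, 115.14624786376953), (80.07861328125, 128.88853454589844), 3.46115779876709)
scene 0.66 727 [ 0.4368 -0.1217  0.042 ] [0.6319 0.1854 0.054 ]
((517.6500854492188, 23.23089599609375), (112.98490905761719, 350.36273193359375), 20.59429168701172)
knob/btn top 0.59 151 [0.6108 0.1762 0.0418] [0.6024 0.1517 0.0332] [0.6208 0.199  0.0638]
 high 26 [0.6072 0.1579 0.059 ]
 bar 114 [0.6118 0.1796 0.0378]
 kn 35 [0.6082 0.1573 0.0588]
knob/btn scene 0.68 159 [0.605  0.1795 0.0393] [0.5982 0.1531 0.0308] [0.6146 0.2053 0.0597]
 high 14 [0.6012 0.1638 0.0565]
 bar 126 [0.6056 0.183  0.0363]
 kn 41 [0.6034 0.1631 0.0563]
```

Call:
jog_arm(series=[{"tz": -1,"rz": 1},{"tz": -1,"rz": 1},{"tz": -1,"rz": 1},{"tz": -1,"rz": 1},{"tz": -1,"rz": 1},{"tz": -1,"rz": 0.26,"jaw": 1},{"tz": -1,"jaw": 1},{"tz": -1,"jaw": 1}])

```text
schema error: expected keys tx, ty, tz, rx, ry, rz, jaw
```

Run:
```python
from h import *
for n in ['top','scene']:
    s=snapshot(n);C=cloud(s).reshape(-1,3);C=C[(s['depth']>0).ravel()]
    m=(C[:,0]>.5)&(C[:,0]<.74)&(C[:,1]>-.02)&(C[:,1]<.35)&(C[:,2]>.2)&(C[:,2]<.6);q=C[m]
    print(n,len(q), q.min(0) if len(q) else '', q.max(0) if len(q) else '')
    if len(q): print(np.percentile(q[:,0],[1,5,20,50]),np.percentile(q[:,2],[1,20,50]))
st=read_state();print(st['position'],st['eef_rot'],st['qpos'],st['grip_width'])
```

```text
top 5831 [ 0.62981662 -0.01999681  0.20040287] [0.73997386 0.32831006 0.39136197]
[0.63189466 0.63946282 0.69087197 0.69479251] [0.21264925 0.30529678 0.34424513]
scene 7536 [ 0.62680904 -0.01994911  0.20008121] [0.73999267 0.33318405 0.44420865]
[0.62894811 0.63605701 0.68862076 0.69221762] [0.20902328 0.29646668 0.33287164]
[ 0.19921628 -0.5393881   0.23126904] [-3.09252120e+00 -5.52835289e-01  2.02720261e-05] [-1.42332105e+00  1.80817611e-01  1.60701964e+00 -1.46011989e-05
  1.35380119e+00 -2.06314924e-01] 0.08580107975660085
```

Run:
```python
from h import *
for n in ['top','scene']:
    s=snapshot(n);C=cloud(s).reshape(-1,3);C=C[(s['depth']>0).ravel()]
    for z in np.arange(.05,.6,.05):
        print(n,'%.2f'%z,['%.3f'%(np.percentile(q[:,0],2) if len(q:=C[(C[:,0]>.6)&(C[:,1]>y)&(C[:,1]<y+.05)&(C[:,2]>z)&(C[:,2]<z+.05)])>5 else -1) for y in np.arange(-.05,.35,.05)])
```

```text
top 0.05 ['0.633', '0.640', '0.755', '0.755', '0.606', '0.726', '0.773', '0.759']
top 0.10 ['0.633', '0.633', '0.756', '0.758', '0.751', '0.761', '-1.000', '0.756']
top 0.15 ['0.633', '0.633', '0.758', '0.761', '0.750', '-1.000', '-1.000', '-1.000']
top 0.20 ['0.632', '0.633', '0.759', '0.762', '0.749', '-1.000', '-1.000', '-1.000']
top 0.25 ['0.631', '0.641', '0.760', '0.760', '0.693', '0.686', '0.686', '0.695']
top 0.30 ['0.632', '0.772', '0.768', '0.768', '0.693', '0.689', '0.689', '0.693']
top 0.35 ['0.753', '0.760', '0.761', '0.761', '0.693', '0.693', '0.692', '0.692']
top 0.40 ['0.754', '0.758', '0.758', '0.760', '0.748', '0.744', '0.744', '0.744']
top 0.45 ['0.754', '0.758', '0.758', '0.759', '0.748', '0.744', '0.744', '0.745']
top 0.50 ['-1.000', '-1.000', '-1.000', '-1.000', '-1.000', '-1.000', '-1.000', '-1.000']
top 0.55 ['-1.000', '-1.000', '-1.000', '-1.000', '-1.000', '-1.000', '-1.000', '-1.000']
scene 0.05 ['0.628', '0.635', '0.751', '0.752', '0.602', '0.725', '0.770', '0.757']
scene 0.10 ['0.628', '0.629', '0.754', '0.755', '0.748', '0.751', '0.756', '0.755']
scene 0.15 ['0.629', '0.629', '0.754', '0.758', '0.747', '0.748', '0.749', '0.749']
scene 0.20 ['0.628', '0.628', '0.758', '0.758', '0.746', '0.750', '0.753', '0.754']
scene 0.25 ['0.628', '0.635', '0.756', '0.756', '0.689', '0.683', '0.683', '0.692']
scene 0.30 ['0.630', '0.768', '0.764', '-1.000', '0.689', '0.685', '0.686', '0.691']
scene 0.35 ['0.749', '0.757', '0.757', '0.758', '0.690', '0.691', '0.690', '0.690']
scene 0.40 ['0.751', '0.755', '0.756', '0.757', '0.746', '0.742', '0.741', '0.742']
scene 0.45 ['0.750', '0.755', '0.756', '0.758', '0.746', '0.743', '0.742', '0.743']
scene 0.50 ['0.751', '0.756', '0.755', '0.756', '0.745', '0.744', '0.743', '0.743']
scene 0.55 ['-1.000', '-1.000', '-1.000', '-1.000', '-1.000', '-1.000', '-1.000', '-1.000']
```

Call:
jog_arm(series=[{"tx": 0,"ty": 0,"tz": -1,"rx": 0,"ry": 0,"rz": 1,"jaw": 0},{"tx": 0,"ty": 0,"tz": -1,"rx": 0,"ry": 0,"rz": 1,"jaw": 0},{"tx": 0,"ty": 0,"tz": -1,"rx": 0,"ry": 0,"rz": 1,"jaw": 0},{"tx": 0,"ty": 0,"tz": -1,"rx": 0,"ry": 0,"rz": 1,"jaw": 0},{"tx": 0,"ty": 0,"tz": -1,"rx": 0,"ry": 0,"rz": 1,"jaw": 0},{"tx": 0,"ty": 0,"tz": -1,"rx": 0,"ry": 0,"rz": 0.3,"jaw": 1},{"tx": 0,"ty": 0,"tz": -1,"rx": 0,"ry": 0,"rz": 0,"jaw": 1},{"tx": 0,"ty": 0,"tz": -1,"rx": 0,"ry": 0,"rz": 0,"jaw": 1}])

```text
t: 2.6
position: [0.1989, -0.5373, 0.4332]
eef_rot: [-3.131, 0.05, 0.003]
ft_force: [0.8, 0.4, -1.3]
grip_width: 0.0438
```

Call:
jog_arm(series=[{"tx": 0.4,"ty": -1,"tz": -0.5,"rx": 0,"ry": 0,"rz": -0.27,"jaw": 1},{"tx": 0.4,"ty": -1,"tz": -0.5,"rx": 0,"ry": 0,"rz": 0,"jaw": 1},{"tx": 0.4,"ty": -1,"tz": 0,"rx": 0,"ry": 0,"rz": 0,"jaw": 1},{"tx": 0.4,"ty": -1,"tz": 0,"rx": 0,"ry": 0,"rz": 0,"jaw": 1},{"tx": 0.4,"ty": -1,"tz": 0,"rx": 0,"ry": 0,"rz": 0,"jaw": 1},{"tx": 0.4,"ty": -1,"tz": 0,"rx": 0,"ry": 0,"rz": 0,"jaw": 1},{"tx": 0.4,"ty": -1,"tz": 0,"rx": 0,"ry": 0,"rz": 0,"jaw": 1},{"tx": 0.4,"ty": -1,"tz": 0,"rx": 0,"ry": 0,"rz": 0,"jaw": 1}])

```text
t: 3.4
position: [0.2832, -0.3354, 0.465]
eef_rot: [-3.14, 0.028, -0.001]
ft_force: [0.6, 0.3, 0.6]
grip_width: 0.0001
```

Call:
jog_arm(series=[{"tx": 0.4,"ty": -1,"tz": 0,"rx": 0,"ry": 0,"rz": 0,"jaw": 1},{"tx": 0.4,"ty": -1,"tz": 0,"rx": 0,"ry": 0,"rz": 0,"jaw": 1},{"tx": 0.4,"ty": -1,"tz": 0,"rx": 0,"ry": 0,"rz": 0,"jaw": 1},{"tx": 0.4,"ty": -1,"tz": 0,"rx": 0,"ry": 0,"rz": 0,"jaw": 1},{"tx": 0.4,"ty": -1,"tz": 0,"rx": 0,"ry": 0,"rz": 0,"jaw": 1},{"tx": 0.4,"ty": -1,"tz": 0,"rx": 0,"ry": 0,"rz": 0,"jaw": 1},{"tx": 0.4,"ty": -1,"tz": 0,"rx": 0,"ry": 0,"rz": 0,"jaw": 1},{"tx": 0.4,"ty": -1,"tz": 0,"rx": 0,"ry": 0,"rz": 0,"jaw": 1}])

```text
t: 4.2
position: [0.3687, -0.1279, 0.4665]
eef_rot: [3.14, -0.031, 0.006]
ft_force: [-0.1, -1.3, -0.5]
grip_width: 0.0001
```

Call:
jog_arm(series=[{"tx": 0.8,"ty": -1,"tz": 0,"rx": 0,"ry": 0,"rz": 0,"jaw": 1},{"tx": 0.8,"ty": -1,"tz": 0,"rx": 0,"ry": 0,"rz": 0,"jaw": 1},{"tx": 0.8,"ty": -1,"tz": 0,"rx": 0,"ry": 0,"rz": 0,"jaw": 1},{"tx": 0.8,"ty": -1,"tz": 0,"rx": 0,"ry": 0,"rz": 0,"jaw": 1},{"tx": 0.8,"ty": -1,"tz": 0,"rx": 0,"ry": 0,"rz": 0,"jaw": 1},{"tx": 0.8,"ty": -1,"tz": 0,"rx": 0,"ry": 0,"rz": 0,"jaw": 1},{"tx": 0.8,"ty": -1,"tz": 0,"rx": 0,"ry": 0,"rz": 0,"jaw": 1},{"tx": 0.8,"ty": -1,"tz": 0,"rx": 0,"ry": 0,"rz": 0,"jaw": 1}])

```text
t: 5.0
position: [0.5369, 0.079, 0.4691]
eef_rot: [3.137, -0.031, 0.015]
ft_force: [0.7, -0.5, 0.5]
grip_width: 0.0001
```

Call:
jog_arm(series=[{"tx": 1,"ty": -1,"tz": 0,"rx": 0,"ry": 0.5,"rz": 0,"jaw": 1},{"tx": 1,"ty": -1,"tz": 0,"rx": 0,"ry": 0.5,"rz": 0,"jaw": 1},{"tx": 1,"ty": -1,"tz": 0,"rx": 0,"ry": 0.5,"rz": 0,"jaw": 1},{"tx": 0,"ty": 0,"tz": 0,"rx": 0,"ry": 0,"rz": 0,"jaw": 1}])

```text
t: 5.4
position: [0.6173, 0.1592, 0.4703]
eef_rot: [3.132, -0.025, 0.182]
ft_force: [-0.6, -0.1, -0.1]
grip_width: -0.0001
```

Call:
jog_arm(series=[{"tx": -0.08,"ty": 0,"tz": 1,"rx": 0,"ry": 0,"rz": 0,"jaw": 1},{"tx": -0.08,"ty": 0,"tz": 1,"rx": 0,"ry": 0,"rz": 0,"jaw": 1},{"tx": -0.08,"ty": 0,"tz": 1,"rx": 0,"ry": 0,"rz": 0,"jaw": 1},{"tx": -0.08,"ty": 0,"tz": 1,"rx": 0,"ry": 0,"rz": 0,"jaw": 1},{"tx": -0.08,"ty": 0,"tz": 1,"rx": 0,"ry": 0,"rz": 0,"jaw": 1},{"tx": -0.08,"ty": 0,"tz": 1,"rx": 0,"ry": 0,"rz": 0,"jaw": 1},{"tx": -0.08,"ty": 0,"tz": 1,"rx": 0,"ry": 0,"rz": 0,"jaw": 1},{"tx": -0.08,"ty": 0,"tz": 1,"rx": 0,"ry": 0,"rz": 0,"jaw": 1}])

```text
t: 6.2
position: [0.6251, 0.1558, 0.2687]
eef_rot: [3.13, -0.024, 0.193]
ft_force: [0.1, 0.6, 0.7]
grip_width: -0.0001
```

Call:
jog_arm(series=[{"tx": -0.08,"ty": 0,"tz": 1,"rx": 0,"ry": 0,"rz": 0,"jaw": 1},{"tx": -0.08,"ty": 0,"tz": 1,"rx": 0,"ry": 0,"rz": 0,"jaw": 1},{"tx": -0.08,"ty": 0,"tz": 1,"rx": 0,"ry": 0,"rz": 0,"jaw": 1},{"tx": -0.08,"ty": 0,"tz": 1,"rx": 0,"ry": 0,"rz": 0,"jaw": 1},{"tx": -0.08,"ty": 0,"tz": 1,"rx": 0,"ry": 0,"rz": 0,"jaw": 1},{"tx": 0,"ty": 0,"tz": 0,"rx": 0,"ry": 0,"rz": 0,"jaw": 1}])

```text
t: 6.8
position: [0.6257, 0.1509, 0.1352]
eef_rot: [3.128, -0.028, 0.179]
ft_force: [-0.0, -0.8, -1.2]
grip_width: 0.0001
```

```bash
cat > look.py <<'E'
import sys
from h import *
n=sys.argv[1]
s=snapshot('scene'); s2=snapshot('top')
st=read_state();print(st['t'],st['position'],st['eef_rot'])
a=cv2.resize(s['color'][180:380,180:400,::-1],None,fx=2.5,fy=2.5,interpolation=cv2.INTER_CUBIC)
b=cv2.resize(s2['color'][130:290,240:400,::-1],(500,500),interpolation=cv2.INTER_CUBIC)[:, :]
o=np.zeros((500,1050,3),np.uint8);o[:,:550]=a;o[:,550:]=b;o=cv2.resize(o,(800,381))
cv2.imwrite('pics/%s.png'%n,o)
E
python3 look.py a1
```

```text
6.9 [0.62847492 0.1512559  0.1395207 ] [ 3.12792582 -0.02797375  0.18941962]
```

View pics/a1.png

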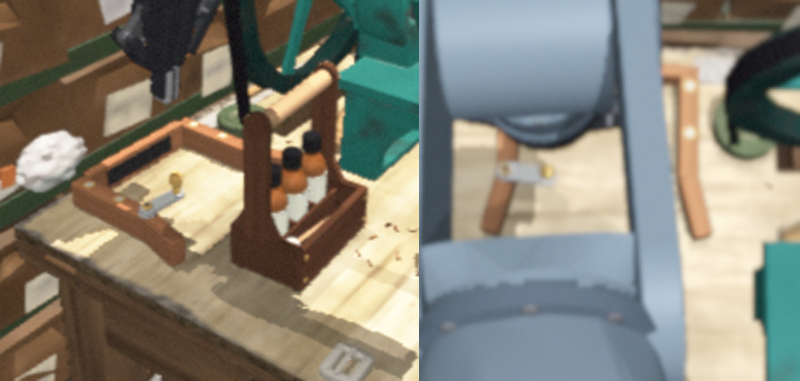

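Call:
jog_arm(series=[{"tx": -0.04,"ty": -0.07,"tz": 0.95,"rx": 0,"ry": 0,"rz": 0,"jaw": 1},{"tx": -0.04,"ty": -0.07,"tz": 0.95,"rx": 0,"ry": 0,"rz": 0,"jaw": 1},{"tx": -0.04,"ty": -0.07,"tz": 0.95,"rx": 0,"ry": 0,"rz": 0,"jaw": 1},{"tx": -0.04,"ty": -0.07,"tz": 0.8,"rx": 0,"ry": 0,"rz": 0,"jaw": 1},{"tx": 0,"ty": 0,"tz": 0,"rx": 0,"ry": 0,"rz": 0,"jaw": 1}])

```text
t: 7.4
position: [0.6456, 0.1576, 0.0605]
eef_rot: [3.127, -0.029, 0.223]
ft_force: [-0.2, -0.3, -1.9]
grip_width: -0.0
```

```bash
python3 look.py a2
```

```text
7.5 [0.64754137 0.15771652 0.06334708] [ 3.12671907 -0.02858042  0.22969577]
```

View pics/a2.png

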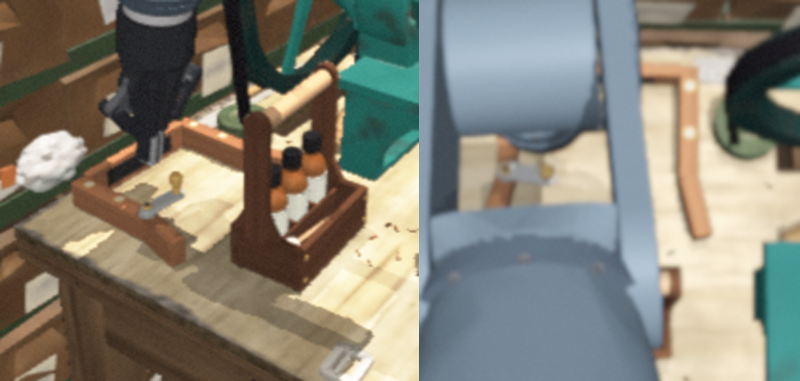

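Call:
jog_arm(series=[{"tx": -0.4,"ty": 0,"tz": 0.4,"rx": 0,"ry": -0.3,"rz": 0,"jaw": 1},{"tx": 0,"ty": 0,"tz": 0.2,"rx": 0,"ry": 0,"rz": 0,"jaw": 1},{"tx": 0,"ty": 0,"tz": 0,"rx": 0,"ry": 0,"rz": 0,"jaw": 1}])

```text
t: 7.8
position: [0.6422, 0.1579, 0.0514]
eef_rot: [3.129, -0.029, 0.206]
ft_force: [-0.3, 0.2, -0.2]
grip_width: -0.0
```

```bash
python3 -c "
from h import *
s=read_state();print(s['qpos'],s['joint_torque'],s['ft_force'],s['torque'],s['position'],s['eef_rot'])"
```

```text
[ 0.06975917  0.49362754  1.6018345  -0.02008335  0.91544085  1.67010028] [ 2.70664471e-02 -5.41963434e+01 -2.97448736e+01 -6.11136784e-02
 -6.73353653e-01 -2.59008284e-04] [-0.31093955  0.20465149 -0.21483519] [-0.03061838  0.08651565  0.06158595] [0.64223772 0.15787221 0.05142648] [ 3.12906941 -0.02870509  0.20624368]
```

Call:
jog_arm(series=[{"tx": -0.2,"ty": 0,"tz": 0.4,"rx": 0,"ry": 0,"rz": 0,"jaw": 1},{"tx": -0.5,"ty": 0,"tz": 0,"rx": 0,"ry": -0.3,"rz": 0,"jaw": 1},{"tx": -0.5,"ty": 0,"tz": 0,"rx": 0,"ry": -0.3,"rz": 0,"jaw": 1},{"tx": -0.5,"ty": 0,"tz": 0,"rx": 0,"ry": -0.3,"rz": 0,"jaw": 1},{"tx": 0,"ty": 0,"tz": 0,"rx": 0,"ry": 0,"rz": 0,"jaw": 1}])

```text
t: 8.3
position: [0.5994, 0.1591, 0.0371]
eef_rot: [3.136, -0.029, 0.106]
ft_force: [1.2, 0.0, 0.4]
grip_width: -0.0001
```

```bash
python3 look.py a3
```

```text
8.4 [0.60018964 0.15879177 0.03717435] [ 3.13517939 -0.02922481  0.10717498]
```

View pics/a3.png

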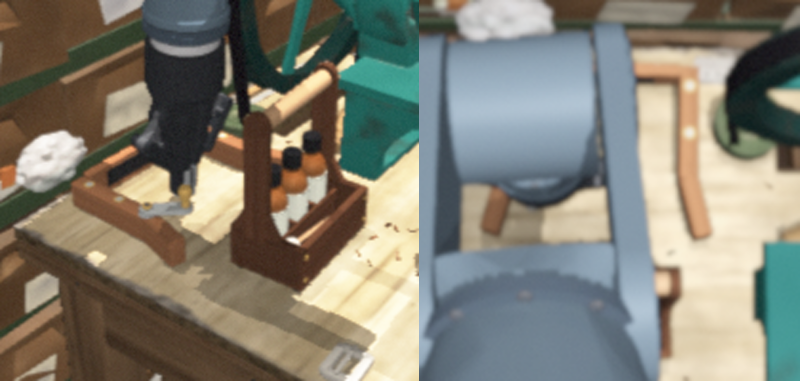

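Call:
jog_arm(series=[{"tx": -0.5,"ty": 0.1,"tz": -0.25,"rx": 0,"ry": -0.3,"rz": 0,"jaw": 1},{"tx": -0.5,"ty": -0.2,"tz": -0.05,"rx": 0,"ry": -0.3,"rz": 0,"jaw": 1},{"tx": -0.3,"ty": -0.5,"tz": 0,"rx": 0,"ry": -0.3,"rz": 0,"jaw": 1},{"tx": 0,"ty": 0,"tz": 0,"rx": 0,"ry": 0,"rz": 0,"jaw": 1}])

```text
t: 8.8
position: [0.5646, 0.1746, 0.0437]
eef_rot: [3.137, -0.031, -0.001]
ft_force: [0.3, -0.3, -0.3]
grip_width: 0.0001
```

```bash
python3 look.py a4
```

```text
8.9 [0.5653099  0.1738463  0.04362329] [ 3.13625836e+00 -3.08555356e-02  1.30148391e-03]
```

View pics/a4.png

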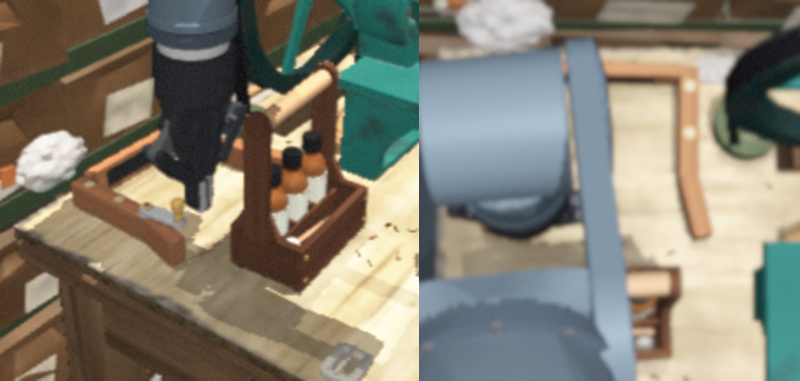

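```bash
cat > knob.py <<'E'
from h import *
s=snapshot('scene')
r=spot_point('scene','button_knob')
for d in r[:2]:
    p=at_z(s,d['xy'],.05); print(d['conf'],d['xy'],p, 'theta',np.arctan2(-(p[0]-.608),-(p[1]-.199)), np.hypot(p[0]-.608,p[1]-.199))
st=read_state();print('tcp px',proj(s,st['position']),st['position'])
E
python3 knob.py
```

```text
0.49 [269.9, 291.2] [0.57287992 0.20447488 0.05      ] theta 1.725442027607097 0.03554426417275346
tcp px [284.08912599 287.66829197] [0.56561616 0.1733511  0.0435698 ]
```

Call:
jog_arm(series=[{"tx": 0,"ty": -0.5,"tz": 0,"rx": 0,"ry": 0,"rz": 0,"jaw": 1},{"tx": 0,"ty": -0.5,"tz": 0,"rx": 0,"ry": 0,"rz": 0,"jaw": 1},{"tx": 0.1,"ty": -0.5,"tz": 0,"rx": 0,"ry": 0,"rz": 0,"jaw": 1},{"tx": 0.1,"ty": -0.4,"tz": 0,"rx": 0,"ry": 0,"rz": 0,"jaw": 1},{"tx": 0,"ty": 0,"tz": 0,"rx": 0,"ry": 0,"rz": 0,"jaw": 1}])

```text
t: 9.5
position: [0.5716, 0.2248, 0.0426]
eef_rot: [3.136, -0.032, -0.001]
ft_force: [0.5, -0.8, -0.2]
grip_width: -0.0002
```

```bash
python3 look.py a5;python3 knob.py
```

```text
9.6 [0.57141517 0.22365558 0.04250288] [ 3.13528465e+00 -3.31994755e-02 -1.15585932e-03]
0.7 [305.8, 247.9] [0.61785605 0.03897755 0.05      ] theta -0.0615139786326214 0.1603256856391507
0.62 [251.6, 296.1] [0.58900435 0.23539139 0.05      ] theta 2.660514584502244 0.04105079652414308
tcp px [263.92147058 299.65152495] [0.57135143 0.22281934 0.042533  ]
```

View pics/a5.png

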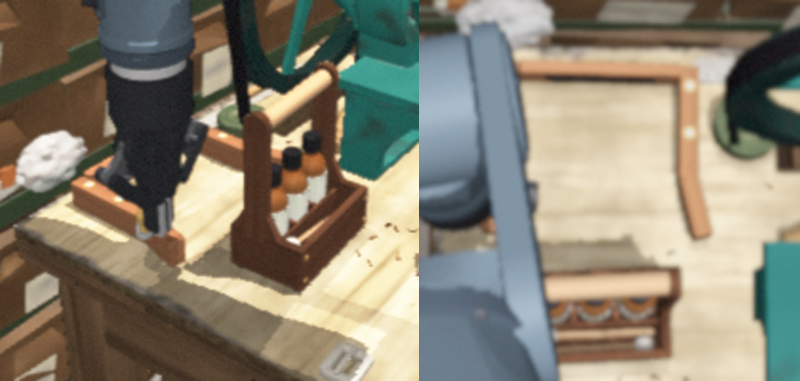

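Call:
jog_arm(series=[{"tx": 0,"ty": 0.5,"tz": 0,"rx": 0,"ry": 0,"rz": 0,"jaw": 1},{"tx": 0,"ty": 0.3,"tz": -1,"rx": 0,"ry": 0,"rz": 0,"jaw": 1},{"tx": 0,"ty": 0,"tz": -1,"rx": 0,"ry": 0,"rz": 0,"jaw": 1},{"tx": 0,"ty": 0,"tz": -1,"rx": 0,"ry": 0,"rz": 0,"jaw": 1},{"tx": 0,"ty": 0,"tz": -1,"rx": 0,"ry": 0,"rz": 0,"jaw": 0.5},{"tx": 0,"ty": 0,"tz": -1,"rx": 0,"ry": 0,"rz": 0,"jaw": 0.5},{"tx": 0,"ty": 0,"tz": -1,"rx": 0,"ry": 0,"rz": 0,"jaw": 0.3},{"tx": 0,"ty": 0,"tz": -1,"rx": 0,"ry": 0,"rz": 0,"jaw": 0.3}])

```text
t: 10.5
position: [0.5681, 0.1927, 0.2186]
eef_rot: [3.131, -0.046, -0.018]
ft_force: [-0.4, 0.2, -0.1]
grip_width: 0.0581
```

Call:
jog_arm(series=[{"tx": 0,"ty": 0,"tz": -1,"rx": 0,"ry": 0,"rz": 0,"jaw": 0.3},{"tx": -0.5,"ty": 0.5,"tz": -1,"rx": 0,"ry": 0,"rz": 0,"jaw": 0.3},{"tx": -1,"ty": 0.5,"tz": -0.5,"rx": 0,"ry": 0,"rz": 0,"jaw": 0.3},{"tx": -1,"ty": 0.5,"tz": 0,"rx": 0,"ry": 0,"rz": 0,"jaw": 0.3},{"tx": -1,"ty": 0.5,"tz": 0,"rx": 0,"ry": 0,"rz": 0,"jaw": 0.3},{"tx": -1,"ty": 0.5,"tz": 0,"rx": 0,"ry": 0,"rz": 0,"jaw": 0.3},{"tx": -1,"ty": 0.5,"tz": 0,"rx": 0,"ry": 0,"rz": 0,"jaw": 0.3}])

```text
t: 11.2
position: [0.4284, 0.1128, 0.2901]
eef_rot: [3.131, -0.057, 0.001]
ft_force: [-0.2, 0.0, 0.7]
grip_width: 0.0594
```

```bash
python3 - <<'E'
from h import *
im=np.zeros((600,600,3),np.uint8)
for n in ['scene','top']:
    s=snapshot(n);save(s,'b_'+n)
    C=cloud(s);M=s['depth']>0
    for p,col in zip(C[M],s['color'][M]):
        u=int((p[1]-.25)/-.3*600);v=int((.58-p[0])/.3*600)
        if 0<=u<600 and 0<=v<600 and p[2]<.12: cv2.circle(im,(u,v),2,[int(x) for x in col[::-1]],-1)
for k in range(0,600,100): cv2.line(im,(k,0),(k,5),(255,255,255));cv2.line(im,(0,k),(5,k),(255,255,255))
cv2.imwrite('pics/b_bev.png',im)
E
python3 fit.py
```

```text
top 1307 [ 0.6631  0.112  -0.0131] 0.00015651092547389205
scene 867 [ 0.6578  0.1156 -0.0247] 0.011470790368646927
top 0.61 4 [0.604  0.1902 0.0421] [0.6172 0.2173 0.0432]
((611.9512329101562, 204.73196411132812), (5.323777675628662, 29.242549896240234), 21.883485794067383)
scene 0.83 717 [ 0.437  -0.1336  0.042 ] [0.6346 0.1861 0.054 ]
((519.4268188476562, 17.751693725585938), (114.18695068359375, 364.81329345703125), 20.800329208374023)
knob/btn top 0.68 183 [0.6031 0.2055 0.0497] [ 0.4748  0.1587 -0.002 ] [0.627  0.2305 0.6218]
 high 22 [0.592  0.2216 0.06  ]
 bar 133 [0.606  0.2047 0.0371]
 kn 0 [nan nan nan]
knob/btn scene 0.71 170 [0.5907 0.2216 0.0429] [0.579  0.1905 0.0281] [0.6245 0.236  0.061 ]
 high 43 [0.5851 0.2306 0.0576]
 bar 105 [0.5939 0.2167 0.0366]
 kn 0 [nan nan nan]fit.py:41: RuntimeWarning: Mean of empty slice.
  C_=C.reshape(-1,3);m=(C_[:,0]>.57)&(C_[:,0]<.64)&(C_[:,1]>.12)&(C_[:,1]<.2)&(C_[:,2]>.05)&(C_[:,2]<.064);print(' kn',m.sum(),C_[m].mean(0))
  ret = um.true_divide(
```

View pics/b_bev.png

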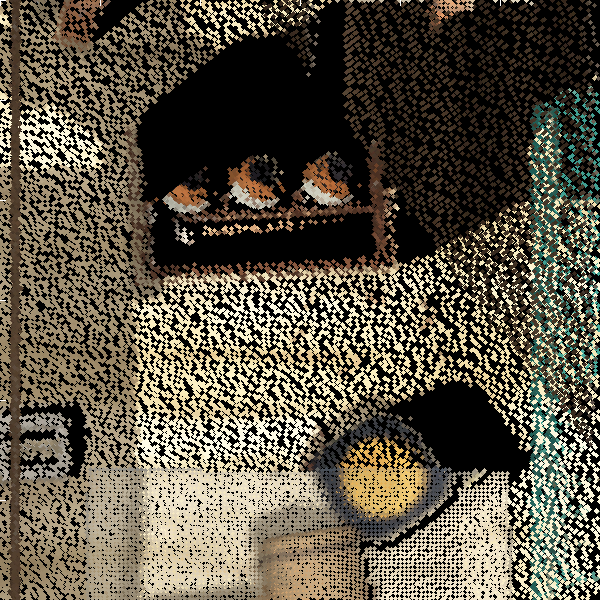

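View pics/b_scene.png

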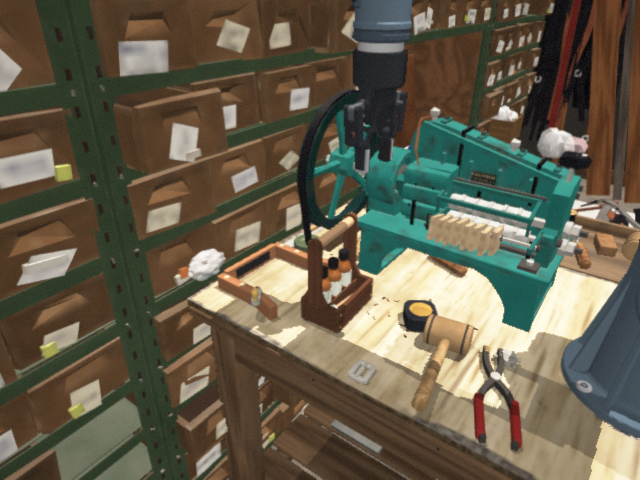

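The scene view shows the button open: the knob is at (257,295), over the +y lead-in. The carrier hasn't moved. The pot at (420,315) stands just behind the fingers' path, so I'll come down between it and the carrier.

Call:
jog_arm(series=[{"tx": -0.4,"ty": -0.05,"tz": 0,"rx": 0,"ry": 0.9,"rz": -0.3,"jaw": 0.3},{"tx": -0.4,"ty": -0.05,"tz": 0,"rx": 0,"ry": 0.9,"rz": 0,"jaw": 0.3},{"tx": -0.2,"ty": 0,"tz": 0,"rx": 0,"ry": 0.9,"rz": 0,"jaw": 0.3},{"tx": -0.2,"ty": 0,"tz": 0.7,"rx": 0,"ry": 0.5,"rz": 0,"jaw": 0.3},{"tx": -0.25,"ty": 0,"tz": 0.9,"rx": 0,"ry": 0,"rz": 0,"jaw": 0.3},{"tx": -0.25,"ty": 0,"tz": 0.9,"rx": 0,"ry": 0,"rz": 0,"jaw": 0.3},{"tx": 0,"ty": 0,"tz": 0,"rx": 0,"ry": 0,"rz": 0,"jaw": 0.3}])

```text
t: 12.6
position: [0.4015, 0.1175, 0.2225]
eef_rot: [3.108, -0.016, 0.365]
ft_force: [0.5, 0.1, 0.3]
grip_width: 0.0598
```

Call:
jog_arm(series=[{"tx": -0.22,"ty": 0,"tz": 0.95,"rx": 0,"ry": 0,"rz": 0,"jaw": 0.3},{"tx": -0.22,"ty": 0,"tz": 0.95,"rx": 0,"ry": 0,"rz": 0,"jaw": 0.3},{"tx": -0.22,"ty": 0,"tz": 0.95,"rx": 0,"ry": 0,"rz": 0,"jaw": 0.3},{"tx": -0.22,"ty": 0,"tz": 0.95,"rx": 0,"ry": 0,"rz": 0,"jaw": 0.3},{"tx": -0.22,"ty": 0,"tz": 0.95,"rx": 0,"ry": 0,"rz": 0,"jaw": 0.3},{"tx": -0.22,"ty": 0,"tz": 0.95,"rx": 0,"ry": 0,"rz": 0,"jaw": 0.3},{"tx": 0,"ty": 0,"tz": 0,"rx": 0,"ry": 0,"rz": 0,"jaw": 0.3}])

```text
t: 13.3
position: [0.4111, 0.1165, 0.081]
eef_rot: [3.106, -0.014, 0.385]
ft_force: [-0.2, -0.2, -0.3]
grip_width: 0.0597
```

Call:
jog_arm(series=[{"tx": -0.4,"ty": 0,"tz": 0.9,"rx": 0,"ry": 0,"rz": 0,"jaw": 0.3},{"tx": -0.4,"ty": 0,"tz": 0.9,"rx": 0,"ry": 0,"rz": 0,"jaw": 0.3},{"tx": -0.2,"ty": 0,"tz": 0.4,"rx": 0,"ry": 0,"rz": 0,"jaw": 0.3},{"tx": 0,"ty": 0,"tz": 0,"rx": 0,"ry": 0,"rz": 0,"jaw": 0.3}])

```text
t: 13.7
position: [0.4079, 0.1162, 0.027]
eef_rot: [3.104, -0.013, 0.4]
ft_force: [-0.4, 0.3, 0.4]
grip_width: 0.0599
```

```bash
python3 look.py c1
```

```text
13.8 [0.40938576 0.11622588 0.02834201] [ 3.1035527  -0.01323078  0.40488271]
```

View pics/c1.png

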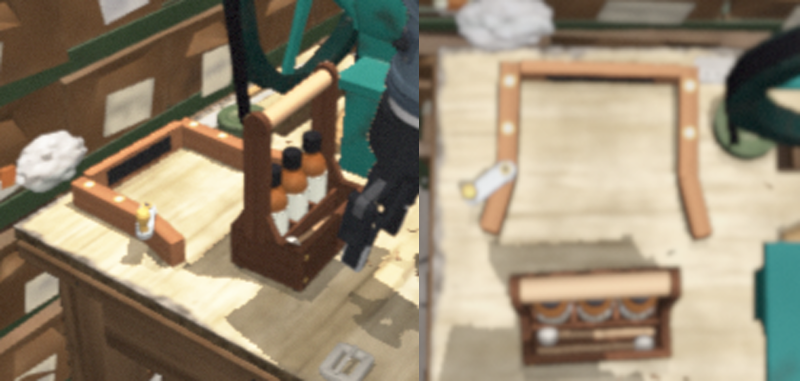

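Call:
jog_arm(series=[{"tx": 0.1,"ty": 0,"tz": 0.5,"rx": 0,"ry": 0,"rz": 0,"jaw": 0.3},{"tx": 0.4,"ty": 0,"tz": 0.1,"rx": 0,"ry": 0,"rz": 0,"jaw": 0.3},{"tx": 0.3,"ty": 0,"tz": 0.08,"rx": 0,"ry": 0,"rz": 0,"jaw": 0.3},{"tx": 0,"ty": 0,"tz": 0,"rx": 0,"ry": 0,"rz": 0,"jaw": 0.3}])

```text
t: 14.2
position: [0.4376, 0.1163, 0.0218]
eef_rot: [3.103, -0.011, 0.412]
ft_force: [-1.7, -1.1, -2.1]
grip_width: 0.0593
```

Call:
jog_arm(series=[{"tx": 0.3,"ty": 0,"tz": 0.2,"rx": 0,"ry": 0,"rz": 0,"jaw": 0.3},{"tx": 0.3,"ty": 0,"tz": 0.1,"rx": 0,"ry": 0,"rz": 0,"jaw": 0.3},{"tx": 0.3,"ty": 0,"tz": 0.1,"rx": 0,"ry": 0,"rz": 0,"jaw": 0.3},{"tx": 0.3,"ty": 0,"tz": 0.1,"rx": 0,"ry": 0,"rz": 0,"jaw": 0.3}])

```text
t: 14.6
position: [0.4577, 0.1172, 0.0139]
eef_rot: [3.108, -0.007, 0.37]
ft_force: [-14.5, -0.1, 11.9]
grip_width: 0.0599
```

```bash
python3 look.py c2; python3 fit.py 2>&1 | sed -n 3,4p
```

```text
14.7 [0.45941948 0.11707082 0.01430474] [ 3.10739414 -0.00759823  0.3747223 ]
  ret = um.true_divide(
```

View pics/c2.png

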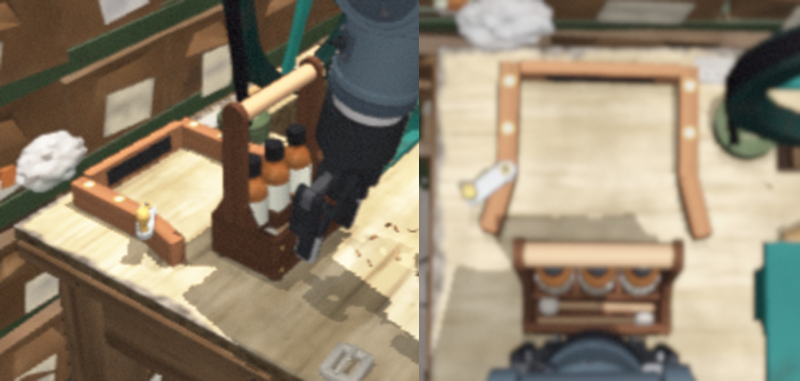

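Call:
jog_arm(series=[{"tx": 0.35,"ty": 0,"tz": 0.03,"rx": 0,"ry": 0,"rz": 0,"jaw": 0.3},{"tx": 0.35,"ty": 0,"tz": 0.05,"rx": 0,"ry": 0,"rz": 0,"jaw": 0.3},{"tx": 0.35,"ty": 0,"tz": 0.05,"rx": 0,"ry": 0,"rz": 0,"jaw": 0.3},{"tx": 0.35,"ty": 0,"tz": 0.05,"rx": 0,"ry": 0,"rz": 0,"jaw": 0.3},{"tx": 0.35,"ty": 0,"tz": 0.05,"rx": 0,"ry": 0,"rz": 0,"jaw": 0.3}])

```text
t: 15.8
position: [0.4942, 0.1173, 0.0152]
eef_rot: [3.111, -0.007, 0.345]
ft_force: [-6.3, 1.0, -1.2]
grip_width: 0.0599
```

```bash
cat > car.py <<'E'
from h import *
# lateral pose of carrier from handle in both views + upright ends
np.set_printoptions(precision=4,suppress=True)
for n,d0 in(('top',(.663,.112,-.013)),('scene',(.6587,.1157,-.019))):
    s=snapshot(n);C=cloud(s);c=s['color'].astype(int)
    r=outline_of(n,'carrier_handle')
    if r:
        q=C[r[0]['region']&(s['depth']>0)];q=q[(q[:,2]>.15)&(q[:,2]<.18)&(q[:,0]>.4)&(q[:,0]<.72)&(q[:,1]>0)&(q[:,1]<.22)]
        if len(q)<20: print(n,'few');continue
        a=np.polyfit(q[:,1],q[:,0],1);yaw=-np.arctan(a[0])
        ym=(np.percentile(q[:,1],1)+np.percentile(q[:,1],99))/2;
        h=np.array([np.polyval(a,ym),ym]); ctr=h-.012*np.array([np.cos(yaw),np.sin(yaw)])
        d=ctr-d0[:2];ca,sa=np.cos(d0[2]),np.sin(d0[2])
        print(n,r[0]['conf'],len(q),'handle',h,'len',np.ptp(q[:,1]),'yaw',round(yaw,3),'dock rel',d[0]*ca+d[1]*sa,-d[0]*sa+d[1]*ca,'dyaw',yaw-d0[2],'zmax',np.percentile(q[:,2],98))
    else: print(n,'none')
E
python3 look.py c3; python3 car.py
```

```text
15.9 [0.49595669 0.11720191 0.01592286] [ 3.11020486 -0.00694973  0.34989363]
top 0.88 580 handle [0.5597 0.1135] len 0.11231209501465722 yaw -0.01 dock rel -0.11530112054759964 0.00012667764137093375 dyaw 0.0027296011678642363 zmax 0.1714628198265953
scene none
```

View pics/c3.png

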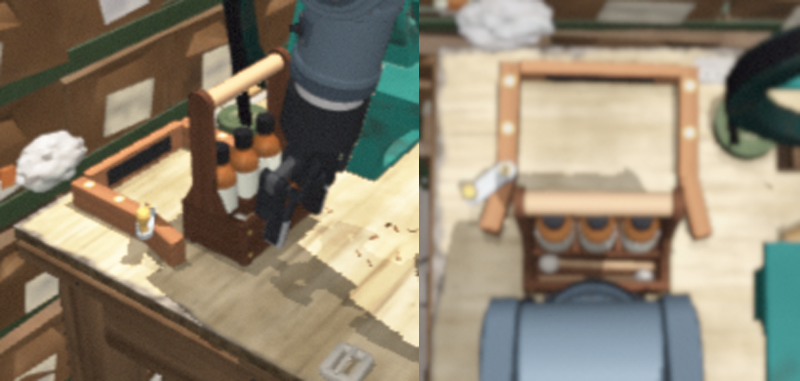

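Call:
jog_arm(series=[{"tx": 0.35,"ty": 0,"tz": 0.05,"rx": 0,"ry": 0,"rz": 0,"jaw": 0.3},{"tx": 0.35,"ty": 0,"tz": 0.06,"rx": 0,"ry": 0.1,"rz": 0.05,"jaw": 0.3},{"tx": 0.35,"ty": 0,"tz": 0.06,"rx": 0,"ry": 0.1,"rz": 0.05,"jaw": 0.3},{"tx": 0.35,"ty": 0,"tz": 0.06,"rx": 0,"ry": 0,"rz": 0,"jaw": 0.3},{"tx": 0.35,"ty": 0,"tz": 0.06,"rx": 0,"ry": 0,"rz": 0,"jaw": 0.3},{"tx": 0.35,"ty": 0,"tz": 0.06,"rx": 0,"ry": 0,"rz": 0,"jaw": 0.3}])

```text
t: 16.7
position: [0.5335, 0.1179, 0.0152]
eef_rot: [3.113, -0.014, 0.325]
ft_force: [-16.4, -0.1, 12.5]
grip_width: 0.0599
```

```bash
python3 look.py c4; python3 car.py
```

```text
16.8 [0.53564311 0.11774351 0.0156797 ] [ 3.1124076  -0.01461004  0.33131859]
top 0.66 595 handle [0.5966 0.1136] len 0.11002051471733126 yaw -0.014 dock rel -0.07836940603298859 0.0007529108850788102 dyaw -0.0011616668975570899 zmax 0.17120762269826287
scene 0.83 383 handle [0.5889 0.1162] len 0.10985320649272912 yaw -0.003 dock rel -0.08184500911795026 -0.001032061190169627 dyaw 0.01622886510288581 zmax 0.16851798388391848
```

View pics/c4.png

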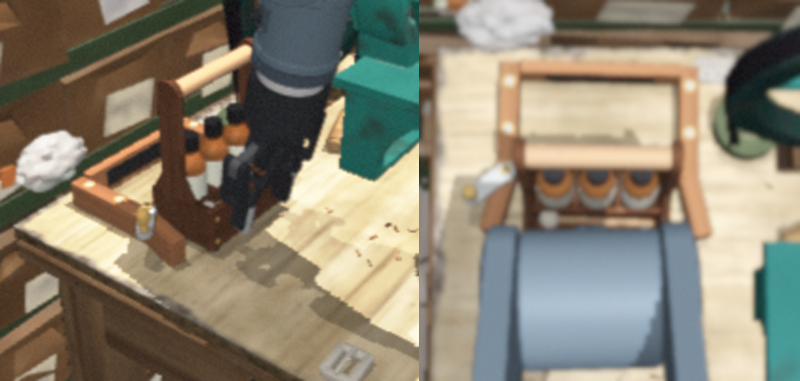

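Call:
jog_arm(series=[{"tx": 0.35,"ty": 0,"tz": 0.04,"rx": 0,"ry": 0.1,"rz": 0,"jaw": 0.3},{"tx": 0.35,"ty": 0,"tz": 0.06,"rx": 0,"ry": 0.1,"rz": 0,"jaw": 0.3},{"tx": 0.35,"ty": 0,"tz": 0.06,"rx": 0,"ry": 0,"rz": 0,"jaw": 0.3},{"tx": 0.35,"ty": 0,"tz": 0.06,"rx": 0,"ry": 0,"rz": 0,"jaw": 0.3},{"tx": 0.35,"ty": 0,"tz": 0.06,"rx": 0,"ry": 0,"rz": 0,"jaw": 0.3},{"tx": 0.35,"ty": 0,"tz": 0.06,"rx": 0,"ry": 0,"rz": 0,"jaw": 0.3},{"tx": 0.35,"ty": 0,"tz": 0.06,"rx": 0,"ry": 0,"rz": 0,"jaw": 0.3}])

```text
t: 17.7
position: [0.5861, 0.1179, 0.0153]
eef_rot: [3.113, -0.012, 0.315]
ft_force: [-12.1, 0.3, 9.2]
grip_width: 0.0597
```

```bash
python3 look.py c5; python3 car.py
```

```text
17.8 [0.58818243 0.11781912 0.01581945] [ 3.1129386  -0.01225264  0.32124719]
top 0.95 520 handle [0.6488 0.1145] len 0.11058974870378589 yaw -0.023 dock rel -0.02624597135276281 0.002394835655180599 dyaw -0.009702583725902441 zmax 0.17128036786671416
scene 0.69 324 handle [0.6411 0.1185] len 0.09870710410788586 yaw -0.002 dock rel -0.02965505112497998 0.002259779692565934 dyaw 0.016514235310731172 zmax 0.1687090630748537
```

View pics/c5.png

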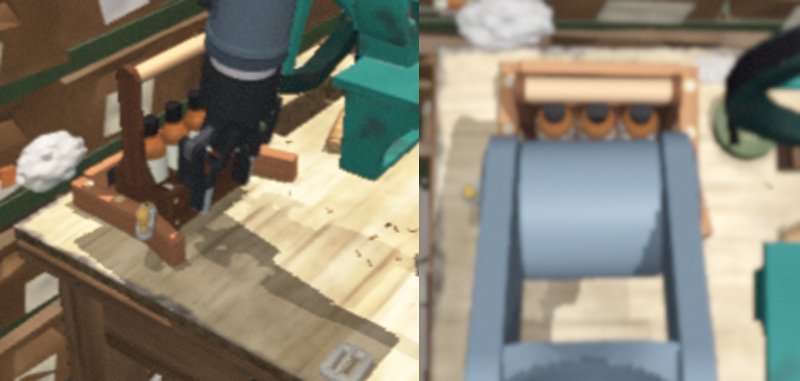

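Call:
jog_arm(series=[{"tx": 0.3,"ty": 0.03,"tz": 0.06,"rx": 0,"ry": 0.1,"rz": 0,"jaw": 0.3},{"tx": 0.3,"ty": 0.03,"tz": 0.05,"rx": 0,"ry": 0,"rz": 0,"jaw": 0.3},{"tx": 0.3,"ty": 0.03,"tz": 0.05,"rx": 0,"ry": 0,"rz": 0,"jaw": 0.3}])

```text
t: 18.3
position: [0.6043, 0.1165, 0.0152]
eef_rot: [3.114, -0.01, 0.312]
ft_force: [-12.0, 1.6, 8.7]
grip_width: 0.0601
```

Call:
jog_arm(series=[{"tx": 0.15,"ty": 0,"tz": 0.03,"rx": 0,"ry": 0,"rz": 0,"jaw": 0.3}])

```text
t: 18.4
position: [0.6073, 0.1165, 0.0153]
eef_rot: [3.115, -0.01, 0.309]
ft_force: [-11.3, -1.5, 7.8]
grip_width: 0.0597
```

Call:
jog_arm(series=[{"tx": 0.2,"ty": 0,"tz": 0.03,"rx": 0,"ry": 0,"rz": 0,"jaw": 0.3}])

```text
t: 18.5
position: [0.6102, 0.1166, 0.0152]
eef_rot: [3.115, -0.009, 0.301]
ft_force: [-11.8, -1.0, 7.7]
grip_width: 0.0599
```

Call:
jog_arm(series=[{"tx": 0.2,"ty": 0,"tz": 0.03,"rx": 0,"ry": 0,"rz": 0,"jaw": 0.3}])

```text
t: 18.6
position: [0.6137, 0.1167, 0.0152]
eef_rot: [3.115, -0.009, 0.296]
ft_force: [-12.0, -1.3, 7.1]
grip_width: 0.06
```

```bash
python3 car.py
```

```text
top 0.88 576 handle [0.6741 0.1129] len 0.10953150704769694 yaw -0.02 dock rel -0.0009551572608783789 0.0010850130713510415 dyaw -0.006874679122557145 zmax 0.17109743594144544
scene 0.88 306 handle [0.6671 0.1223] len 0.09429429844578507 yaw 0.002 dock rel -0.0037362071175197848 0.0064693961660748965 dyaw 0.021106071936808038 zmax 0.1687950496119271
```

Call:
jog_arm(series=[{"tx": 0.15,"ty": 0,"tz": 0.03,"rx": 0,"ry": 0,"rz": 0,"jaw": 0.3}])

```text
t: 18.9
position: [0.6142, 0.1168, 0.0146]
eef_rot: [3.116, -0.008, 0.285]
ft_force: [-26.4, -1.0, 17.3]
grip_width: 0.0596
```

Call:
jog_arm(series=[{"tx": 0.15,"ty": 0,"tz": 0.03,"rx": 0,"ry": 0,"rz": 0,"jaw": 0.3}])

```text
t: 19.0
position: [0.614, 0.1169, 0.0139]
eef_rot: [3.117, -0.008, 0.271]
ft_force: [-21.7, -1.5, 15.3]
grip_width: 0.0601
```

Call:
jog_arm(series=[{"tx": -0.3,"ty": 0,"tz": -0.1,"rx": 0,"ry": 0,"rz": 0,"jaw": 0.3},{"tx": -0.6,"ty": 0,"tz": -0.2,"rx": 0,"ry": 0,"rz": 0,"jaw": 0.3},{"tx": -0.8,"ty": 0,"tz": -0.3,"rx": 0,"ry": 0,"rz": 0,"jaw": 0.3},{"tx": -0.8,"ty": 0,"tz": -0.5,"rx": 0,"ry": 0,"rz": 0,"jaw": 0.3},{"tx": 0,"ty": 0,"tz": -1,"rx": 0,"ry": 0,"rz": 0,"jaw": 0.5},{"tx": 0,"ty": 0,"tz": -1,"rx": 0,"ry": 0,"rz": 0,"jaw": 1},{"tx": 0,"ty": 0,"tz": -1,"rx": 0,"ry": 0,"rz": 0,"jaw": 1},{"tx": 0,"ty": 0,"tz": -1,"rx": 0,"ry": 0,"rz": 0,"jaw": 1}])

```text
t: 19.8
position: [0.533, 0.1179, 0.1349]
eef_rot: [3.114, -0.01, 0.301]
ft_force: [-0.2, -0.4, -0.2]
grip_width: 0.0014
```

```bash
python3 look.py d1; python3 car.py; python3 knob.py; python3 fit.py 2>/dev/null | grep -A2 knob
```

```text
19.9 [0.53566433 0.11807284 0.13807622] [ 3.1131782  -0.0095619   0.31210612]
top 0.78 579 handle [0.6743 0.1129] len 0.1098130434675538 yaw -0.015 dock rel -0.0006632559409618612 0.0010791036060518533 dyaw -0.0020466060903722265 zmax 0.1711047109275302
scene 0.85 382 handle [0.6669 0.1135] len 0.114183190894658 yaw 0.001 dock rel -0.0037156354447501357 -0.0023083021425839767 dyaw 0.019608850352152256 zmax 0.16855731797415577
0.73 [250.3, 293.4] [0.59664454 0.2306982  0.05      ] theta 2.7975990120038636 0.0336707957882596
tcp px [316.70812729 240.10580635] [0.53141828 0.11783111 0.13155712]
knob/btn top 0.38 47 [0.612  0.1947 0.0472] [0.5174 0.1653 0.0329] [0.621  0.2056 0.4548]
 high 1 [0.5174 0.1653 0.4548]
 bar 38 [0.6138 0.1953 0.0377]
--
knob/btn scene 0.49 148 [0.5895 0.2233 0.0438] [0.579  0.1946 0.0308] [0.6132 0.2358 0.0601]
 high 38 [0.5849 0.2291 0.0574]
 bar 85 [0.5924 0.2186 0.0366]
```

View pics/d1.png

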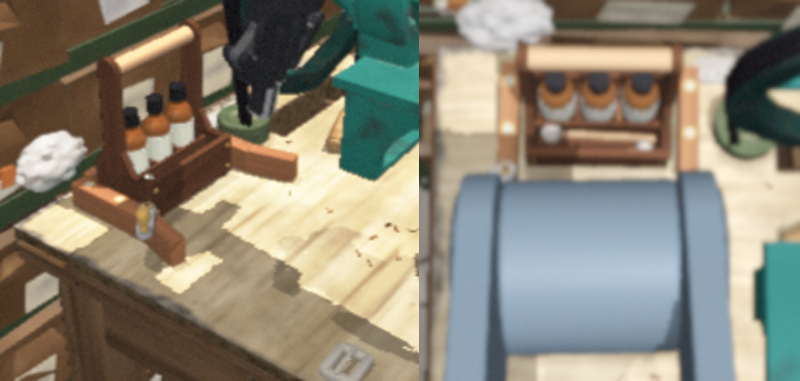

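Call:
jog_arm(series=[{"tx": 0,"ty": -1,"tz": 0,"rx": 0,"ry": 0,"rz": 0,"jaw": 1},{"tx": 0,"ty": -1,"tz": 0,"rx": 0,"ry": 0,"rz": 0,"jaw": 1},{"tx": 0,"ty": -1,"tz": 0,"rx": 0,"ry": 0,"rz": 0,"jaw": 1},{"tx": 0,"ty": -1,"tz": 0,"rx": 0,"ry": 0,"rz": 0,"jaw": 1},{"tx": 0.3,"ty": -0.8,"tz": 0,"rx": 0,"ry": 0,"rz": 0,"jaw": 1},{"tx": 0.7,"ty": -0.5,"tz": 0,"rx": 0,"ry": 0,"rz": 0,"jaw": 1},{"tx": 1,"ty": 0,"tz": 0.2,"rx": 0,"ry": 0,"rz": 0,"jaw": 1},{"tx": 0,"ty": 0,"tz": 0,"rx": 0,"ry": 0,"rz": 0,"jaw": 1}])

```text
t: 21.6
position: [0.5847, 0.2555, 0.1364]
eef_rot: [3.115, -0.011, 0.298]
ft_force: [-0.3, -0.0, -0.2]
grip_width: -0.0
```

Call:
jog_arm(series=[{"tx": 0.2,"ty": 0.1,"tz": 0.9,"rx": 0,"ry": 0,"rz": 0,"jaw": 1},{"tx": 0,"ty": 0,"tz": 0.9,"rx": 0,"ry": 0,"rz": 0,"jaw": 1},{"tx": -0.1,"ty": 0,"tz": 0.9,"rx": 0,"ry": 0,"rz": 0,"jaw": 1},{"tx": 0,"ty": 0,"tz": 0,"rx": 0,"ry": 0,"rz": 0,"jaw": 1}])

```text
t: 22.0
position: [0.5996, 0.2522, 0.0694]
eef_rot: [3.115, -0.011, 0.299]
ft_force: [0.2, -0.2, -0.0]
grip_width: 0.0003
```

```bash
python3 look.py d2
```

```text
22.1 [0.60188222 0.25302022 0.07300919] [ 3.11555999 -0.01072325  0.30691741]
```

View pics/d2.png

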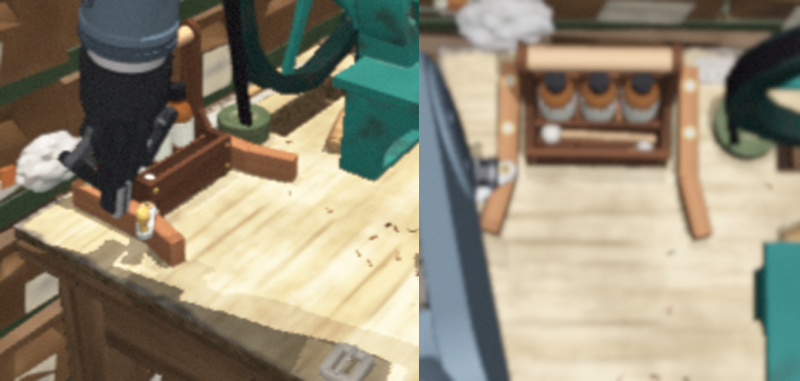

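Call:
jog_arm(series=[{"tx": 0,"ty": 0.05,"tz": 0.7,"rx": 0,"ry": 0,"rz": 0,"jaw": 1},{"tx": 0,"ty": 0,"tz": 0.5,"rx": 0,"ry": 0,"rz": 0,"jaw": 1},{"tx": 0,"ty": 0,"tz": 0,"rx": 0,"ry": 0,"rz": 0,"jaw": 1}])

```text
t: 22.4
position: [0.6104, 0.2524, 0.0482]
eef_rot: [3.116, -0.011, 0.318]
ft_force: [-0.6, -0.3, -0.3]
grip_width: -0.0002
```

Call:
jog_arm(series=[{"tx": -0.5,"ty": 0.4,"tz": 0,"rx": 0,"ry": 0,"rz": 0,"jaw": 1},{"tx": -0.6,"ty": 0.5,"tz": -0.1,"rx": 0,"ry": 0,"rz": 0,"jaw": 1},{"tx": -0.5,"ty": 0.5,"tz": -0.1,"rx": 0,"ry": 0,"rz": 0,"jaw": 1},{"tx": 0,"ty": 0,"tz": 0,"rx": 0,"ry": 0,"rz": 0,"jaw": 1}])

```text
t: 22.8
position: [0.5729, 0.2191, 0.0511]
eef_rot: [3.118, -0.009, 0.334]
ft_force: [-0.0, -0.1, -0.2]
grip_width: 0.0002
```

```bash
python3 look.py d3;python3 knob.py
```

```text
22.9 [0.5748416  0.2199846  0.05174847] [ 3.1182257  -0.00896821  0.33809814]
0.53 [268.5, 290.6] [0.57618544 0.20456554 0.05      ] theta 1.7439808567580408 0.03229770085880917
tcp px [263.21416338 294.33069743] [0.57487081 0.22017836 0.05116105]
```

View pics/d3.png

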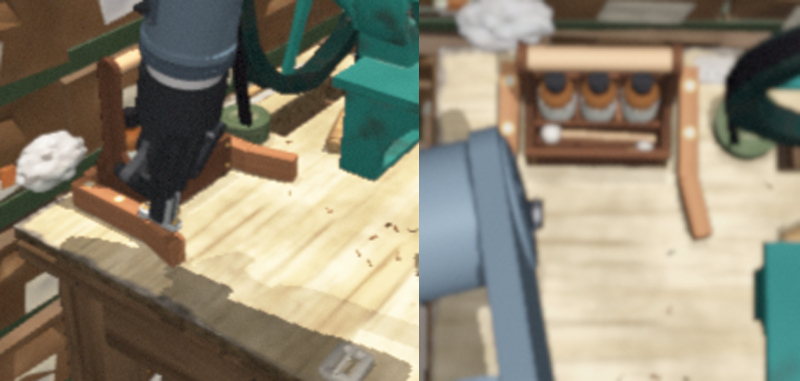

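Call:
jog_arm(series=[{"tx": -0.35,"ty": 0.5,"tz": 0.15,"rx": 0,"ry": 0,"rz": 0,"jaw": 1},{"tx": -0.1,"ty": 0.6,"tz": 0.1,"rx": 0,"ry": 0,"rz": 0,"jaw": 1},{"tx": 0.1,"ty": 0.5,"tz": 0.1,"rx": 0,"ry": 0,"rz": 0,"jaw": 1},{"tx": 0,"ty": 0,"tz": 0,"rx": 0,"ry": 0,"rz": 0,"jaw": 1}])

```text
t: 23.4
position: [0.5717, 0.1826, 0.0428]
eef_rot: [3.12, -0.004, 0.346]
ft_force: [0.4, 0.4, 0.2]
grip_width: 0.0
```

```bash
python3 look.py d4;python3 knob.py
```

```text
23.5 [0.57161953 0.18347294 0.04296431] [ 3.12022892 -0.00362793  0.3466589 ]
0.67 [275.5, 281.8] [0.58480714 0.17518107 0.05      ] theta 0.7720816555022728 0.03324530352855238
tcp px [278.08438962 289.45567978] [0.57138437 0.18380119 0.04296695]
```

View pics/d4.png

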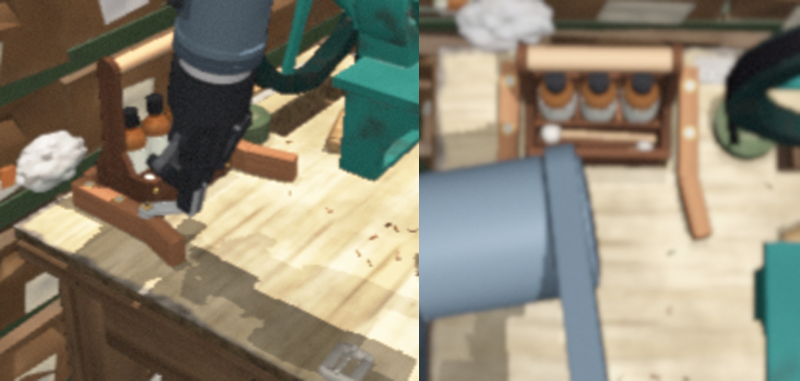

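Call:
jog_arm(series=[{"tx": 0.1,"ty": 0.5,"tz": 0.02,"rx": 0,"ry": 0,"rz": 0,"jaw": 1},{"tx": 0.4,"ty": 0.4,"tz": 0.08,"rx": 0,"ry": 0,"rz": 0,"jaw": 1},{"tx": 0.3,"ty": 0,"tz": 0.06,"rx": 0,"ry": 0,"rz": 0,"jaw": 1}])

```text
t: 23.9
position: [0.5909, 0.161, 0.0427]
eef_rot: [3.121, 0.002, 0.341]
ft_force: [-1.8, -1.5, -0.2]
grip_width: 0.0
```

```bash
python3 knob.py
```

```text
0.67 [268.9, 276.5] [0.60681496 0.16893198 0.05      ] theta 0.039391572478234126 0.03009136236071477
tcp px [277.52471396 280.46339108] [0.59180223 0.16159607 0.04298996]
```

Near shut. I'll keep nudging until it meets a stop.

Call:
jog_arm(series=[{"tx": 0.2,"ty": 0,"tz": 0.04,"rx": 0,"ry": 0,"rz": 0,"jaw": 1}])

```text
t: 24.1
position: [0.5966, 0.1614, 0.0427]
eef_rot: [3.121, 0.001, 0.342]
ft_force: [-2.1, -0.4, -0.6]
grip_width: 0.0002
```

Call:
jog_arm(series=[{"tx": 0.15,"ty": 0,"tz": 0.03,"rx": 0,"ry": 0,"rz": 0,"jaw": 1}])

```text
t: 24.2
position: [0.5975, 0.1612, 0.0414]
eef_rot: [3.122, 0.001, 0.33]
ft_force: [-19.4, -2.0, 8.1]
grip_width: -0.0
```

```bash
python3 look.py d5; python3 knob.py
```

```text
24.3 [0.59729099 0.16130271 0.04118431] [3.12158810e+00 1.11783849e-03 3.29743837e-01]
0.43 [269.2, 275.5] [0.60868414 0.16596167 0.05      ] theta -0.020704400386830867 0.03304541032901172
tcp px [275.48080236 280.22768527] [0.59726937 0.16132697 0.0412219 ]
```

View pics/d5.png

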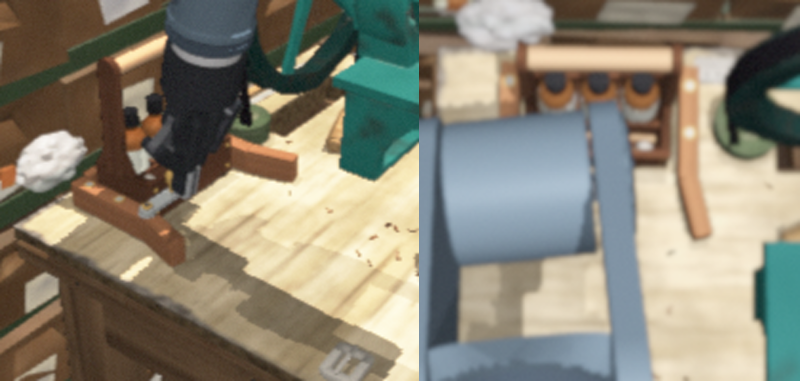

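Call:
jog_arm(series=[{"tx": -0.4,"ty": 0,"tz": -0.12,"rx": 0,"ry": 0,"rz": 0,"jaw": 1},{"tx": -1,"ty": 0,"tz": -0.4,"rx": 0,"ry": 0,"rz": 0,"jaw": 1},{"tx": -1,"ty": 0,"tz": -0.6,"rx": 0,"ry": 0,"rz": 0,"jaw": 1},{"tx": -1,"ty": 0,"tz": -1,"rx": 0,"ry": 0,"rz": 0,"jaw": 1},{"tx": -1,"ty": 0,"tz": -1,"rx": 0,"ry": 0,"rz": 0,"jaw": 1},{"tx": -1,"ty": 0,"tz": -1,"rx": 0,"ry": 0,"rz": 0,"jaw": 1},{"tx": -1,"ty": 0,"tz": -1,"rx": 0,"ry": 0,"rz": 0,"jaw": 1},{"tx": 0,"ty": 0,"tz": 0,"rx": 0,"ry": 0,"rz": 0,"jaw": 1}])

```text
t: 25.2
position: [0.4101, 0.1629, 0.1368]
eef_rot: [3.122, 0.002, 0.347]
ft_force: [1.1, 0.2, 0.3]
grip_width: -0.0002
```

```bash
python3 look.py e1; python3 car.py; python3 knob.py; python3 fit.py 2>/dev/null | grep -A3 -E "knob|^top|^scene"
```

```text
25.3 [0.41193638 0.16254914 0.13563829] [3.12168847e+00 1.37998227e-03 3.46180386e-01]
top 0.71 571 handle [0.6743 0.1136] len 0.10928638312877142 yaw -0.016 dock rel -0.0007403192117403287 0.001785819003124663 dyaw -0.0031770389944746884 zmax 0.17130395171993215
scene 0.69 372 handle [0.667  0.1131] len 0.10942495522600704 yaw 0.004 dock rel -0.0036876525444419477 -0.0027032660664727363 dyaw 0.022694512549055294 zmax 0.16863399500389983
0.63 [268.2, 271.2] [0.6204414 0.1556072 0.05     ] theta -0.2792253400841973 0.04514114998672272
tcp px [360.25063053 270.76503053] [0.41125276 0.16197519 0.13351926]
top 1100 [ 0.7687  0.1123 -0.0288] 0.0
scene 761 [ 0.7723  0.1093 -0.031 ] 0.0
top 0.97 645 [0.6191 0.049  0.042 ] [0.7282 0.1784 0.0539]
((674.0691528320312, 113.6658935546875), (109.24203491210938, 128.5772705078125), 0.46068480610847473)
scene 0.68 615 [ 0.6181 -0.0208  0.042 ] [0.7592 0.1827 0.054 ]
((687.7951049804688, 80.89447784423828), (138.56494140625, 206.2776641845703), 1.1765531301498413)
knob/btn top 0.55 174 [0.6132 0.1727 0.0399] [ 0.6056  0.1503 -0.0023] [0.6214 0.2012 0.0629]
 high 33 [0.6129 0.1579 0.0585]
 bar 127 [0.6133 0.1766 0.0373]
 kn 87 [0.6228 0.1557 0.0542]
knob/btn scene 0.48 221 [0.6087 0.1769 0.0393] [0.6018 0.1381 0.0126] [0.6229 0.206  0.0606]
 high 29 [0.6078 0.1632 0.0559]
 bar 167 [0.6087 0.1816 0.036 ]
 kn 58 [0.6122 0.1588 0.0545]
```

View pics/e1.png

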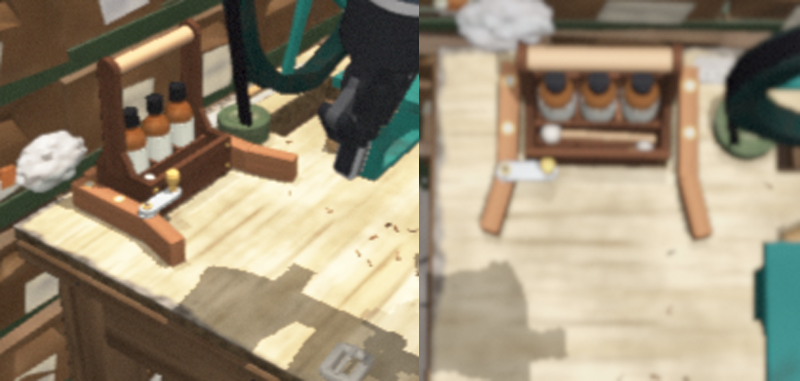

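```bash
python3 -c "
from plant import *
s=read_state();print(s['t'],s['ft_force'],s['position'])
sign_off()"
```

```text
26.2 [-0.14164046 -0.00513361 -0.05644111] [0.4111421  0.16214624 0.1343672 ]
the job is handed in; nothing more can be done
```

The carrier is parked fully home in its dock with the turn-button shut behind it, and I handed the job in at about 26 s. I swung the button open to about 2.5 rad and pushed the carrier low on its near wall with two spread fingertips. I stopped when the push force jumped from 12 to 26 N at the back stop. I then swung the button shut until it met its own stop at 19 N and drew the arm clear.

Last checks, before handing in:
- **Carrier along the dock:** 0.7 mm short of home in the top camera and 3.7 mm short in the scene camera, both inside the 6 mm limit.
- **Carrier across the dock:** +1.8 mm in the top camera and −2.7 mm in the scene camera. The two cameras disagreed by about 3–5 mm throughout, which I take to be calibration.
- **Carrier angle:** within 0.03 rad of straight in both views. It looked upright, though I did not measure its tilt.
- **Turn-button:** within about 0.05 rad of shut, from the depth image and the pictures. The keypoint detector put it at −0.28 rad on that last look, past the closed position. I judged that a detection error, because the button had already met its stop.
- **Failed check:** my dock-fitting routine gave a meaningless result at the end, because the carrier's wood confused it. I used the earlier fit instead.
- **Other things on the bench:** the tin and buckle look unmoved in the pictures, but I did not re-measure them.
- **Robot:** the force reading was about zero, and the arm is clear of everything.

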